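# Fetch the steel ring from between the bottles and pair it with its match

### The arm

A 6-joint arm with a two-finger parallel gripper is mounted at the origin on a cart in front of the work surface, level with it; the furniture and walls round the work are solid. World frame = base frame: x ahead of the robot, y to its left, z up, the work surface at z = 0. Lengths are in m, angles in rad, forces in N, time in s.
With the tool pointing down it reaches from about 0.25 to 0.725 m from the base axis. Payload 4 kg.
Tool frame: the origin (TCP) lies on the centre line of the jaws, within the pads' length; the fingertips stand 25 mm ahead of it and the grasp point (between the pads) lies 6 mm ahead of it; z points along the fingers, x is the direction in which the jaws open and shut, and the axes are right-handed (so a half turn about z gives the same grasp; the last joint's range is limited). The gripper opens to 85 mm and grips with 20 to 120 N. Pads are 22 mm wide; open, the fingers measure 114 mm over their backs; the gripper's body (76 mm by 85 mm) begins 54 mm behind the grasp point. The pads swing forward as they close: fully open they stand 13 mm farther back than shut.
Start: joints at [1.245, 0.241, 0.005, 1.335, 0, 1.571], TCP at [0.16, 0.474, 0.256] pointing down, gripper open.
Joint ranges: [-2.72, 2.72], [-1.05, 1.87], [-1.09, 1.28], [-1.99, 2.15], [-1.42, 1.44], [-3.14, 3.14]. Speed limits (rad/s): [2.79, 2.79, 3.14, 3.14, 3.14, 3.14].

### API

Orientations are given as a unit quaternion [x, y, z, w].
In Python, from workcell import bot, imaging, order gives the robot as it stands.
- The arm moves only by the tool carry_out, never from a script. Its argument "moves" is a list of rows, each a list of 5 numbers: the shift along the tool's x, y, z scaled (see below), then the turn about the tool's z scaled (see below), then the opening, from -1 (shut) to 1 (fully open). In form: [[tx, ty, tz, roll, hand], ...]. A call has 1 to 20 rows; each row is the pose to reach, as a shift and turn from the pose commanded when the call began, along the tool's axes at that moment; what a row does not reach only later rows make up. The controller multiplies each number of a shift by 0.1 m and each number of a turn by 90 degrees. A row lasts 1/10 s, in which the tool goes at most 50 mm and 8.59 degrees, less where a joint would pass 70% of its speed; a pose out of reach is approached as far as the arm can. A call with a number of a shift or a turn outside -1 to 1 is refused whole. A call with a gripper value outside its range is refused whole. The fingers move at their own pace and stop on an object; the grip force is fixed at half the most. Time passes only in rows, so rows that repeat a pose let the fingers close. It gives the time, the measured TCP pose, the force and the opening at its end, in the units of the state.
- bot.get_obs(): the state, without advancing time (a new reading comes with each control period).
- imaging.camera(name): name is "scene" or "top" or "wrist"; returns the picture (420x560x3 uint8, red, green, blue); there is no depth.
- imaging.camera_model(name): a dict with "fovy" (degrees; the focal length in pixels is half the picture's height over the tangent of half this angle, whatever the lens; pixels are square), "cx", "cy" (the principal point, pixels), "eye" and "rotation" of the camera in the world. Camera axes: x right, y up, looking along -z (the intrinsics and any distortion apply to the point x, -y, -z); pixel columns grow to the right and rows downward; lengths in m; the calibration is good to about 2 mm. The wrist camera is an equidistant fisheye: a pixel r from the principal point sees the ray r / f radians off the axis. A picture is of the moment at which its call begins: read the wrist's pose just before it. camera_model takes no time and is no camera call; for the wrist camera it gives the pose at the moment of the call.
- order.job_done(): hands the job in, once; it reports no verdict.
The state is a dict: "clock": time; "joint_pos": joint angles; "joint_vel": joint speeds; "tau": joint torques, N m; "eef_pos": TCP position; "tool_rot": TCP orientation; "ft_force": force on the tool from outside, world axes, zero at the start; "ft_torque": the same for the moment, N m; "grip_width": finger opening in m.
Only numpy, scipy, OpenCV 4.12 (cv2) and the standard library are available. Lean on these libraries where they do the work, as an engineer would, in place of code of your own. Each camera call takes 0.05 s, during which the arm holds its last target.

### The job

The spare steel ring lies in the aluminium trough, hemmed in by a brown and a white bottle: first lift both bottles out and stand them on the blue side tray, then lay the spare ring flat and centred on top of the matching steel ring on the table, and only then put each bottle back upright on the very spot in the trough where it stood at the start. Do not tip the bottles, and leave the black cap, the yellow filter and the matching ring where they are.

Things in the scene. Friction and masses are not known exactly. Their poses are not given: they have to be found in the camera images.
- trough: fixed open aluminium trough, outside 68 mm (x) by 164 mm (y), 28 mm high, walls and floor 4 mm thick. Origin: centre of underside; z up. The spare ring lies at its middle; a bottle stands 47 mm either side of it along y (which at which end varies). Fingers fit round the ring only along the trough's y, once the bottles are gone; grip the bottles above the walls
- side_tray: fixed shallow blue tray, outside 96 mm (x) by 194 mm (y), rim 12 mm high, walls and floor 4 mm thick. Origin: centre of underside; z up. Empty at the start; both bottles fit side by side, say 45 mm either side of its middle along y. Tray and trough stand next to each other on the robot's right, lengths within 6 degrees of world y (which is nearer the robot varies)
- brown_bottle: loose brown bottle with a black cap and a white label, round, 42 mm diameter, 85 mm high, about 0.16 kg; its body can be gripped up to 68 mm above its underside (50 mm is a good height, clear of the trough's walls); the cap cannot. Origin: centre of its underside; z up
- white_bottle: loose white bottle with a blue cap, round, 36 mm diameter, 75 mm high, about 0.16 kg; its body can be gripped up to 60 mm above its underside (50 mm is a good height, clear of the trough's walls); the cap cannot. Origin: centre of its underside; z up
- spare_ring: loose bright steel ring with a chamfered edge, 42 mm diameter, 14 mm high, about 0.22 kg, lying flat on the floor of the trough. Grip it by its outside (its hole counts as solid). Origin: centre of its underside; z up
- base_ring: loose bright steel ring, the twin of the spare ring (42 mm diameter, 14 mm high, 0.22 kg), lying flat on the table on the robot's left, beyond the tall fixed machine in the middle: carry the spare ring round the machine's front (0.45 m ahead of the base, 0.32 m up is clear). Origin: centre of its underside; z up
- lens_cap: bystander: loose flat black plastic cap, 33 mm diameter, 11 mm high, lying on the table near the matching ring. Origin: centre of its underside
- filter_ring: bystander: loose thin filter, yellowish glass in a black rim, 42 mm diameter, 6 mm high, lying on the table near the matching ring. Origin: centre of its underside
There are look-alikes about, which are no part of the job. Leave any orange or red look-alike of the spare_ring alone.

How it is judged:
By the outcome, as a careful person would: the job done as asked, in the order asked, and still so for the second after the job is handed in, with the robot touching nothing.
It also fails if it takes over 122 s, if anything falls off the work surface, if the arm or the gripper's body presses on something with over 40 N, if the wrist force passes 120 N, or if a joint passes its speed limit or range.

## Working session

There is one attempt and no reset: what is moved stays moved. The work goes in short steps, Python scripts to look and compute and a tool call to move; the robot and the scene stay as the last step left them, time stands still between calls to the robot, and variables do not carry over. Pictures are saved under pics/ and viewed, and the job is handed in when it is done.

Besides the shell and the picture viewer there is one more tool, called after ">>>" as name(argument=value, ...) on one line, values as JSON. carry_out: Moves the arm, as the interface text tells. Its arguments: {"type":"object","properties":{"moves":{"type":"array","items":{"type":"array","items":{"type":"number","minimum":-1,"maximum":1}}}},"required":["moves"]}

```bash
mkdir -p pics; ls; python3 - <<'E'
from workcell import bot, imaging, order
import cv2
o=bot.get_obs()
for k,v in o.items(): print(k,v)
for n in ["scene","top","wrist"]:
    m=imaging.camera_model(n); print(n,m)
    im=imaging.camera(n); cv2.imwrite(f"pics/a_{n}.png",im[:,:,::-1])
E
```

```text
pics
clock 0.0
joint_pos [1.24499024e+00 2.41393086e-01 3.76738653e-03 1.33517212e+00
 2.32030118e-05 1.57076254e+00]
joint_vel [ 0.00153368 -0.00010047 -0.00087287  0.00025175 -0.00031205  0.00077058]
tau [-1.08298129e-03 -3.72322547e+01  2.52404666e+01  1.69436488e-02
 -1.40981783e-04  6.34673071e-06]
eef_pos [0.15985419 0.47317772 0.25543928]
tool_rot [ 8.12415922e-01  5.83077498e-01 -8.19804443e-04  5.74058457e-04]
ft_force [-0.44432377 -0.00491039  0.06209592]
ft_torque [-0.02907797 -0.00850613 -0.00757553]
grip_width 0.08547787197685726
scene {'fovy': 42.8129447109192, 'cx': 288.91254070992113, 'cy': 205.0248444679176, 'eye': array([-0.31867791, -1.31910883,  0.96036009]), 'rotation': array([ 0.46406801, -0.15343088, -0.2651102 ,  0.83115367])}
top {'fovy': 42.206856427029116, 'cx': 278.42717176972576, 'cy': 207.3984540910598, 'eye': array([ 0.32904552, -0.1112006 ,  1.33112907]), 'rotation': array([ 0.06173633, -0.0687433 , -0.69443032,  0.7136032 ])}
wrist {'fovy': 65.70646984690485, 'cx': 277.265213129964, 'cy': 208.58896761696462, 'eye': array([0.08552146, 0.49856679, 0.37442603]), 'rotation': array([-0.12629246, -0.08899596,  0.57613823,  0.80261739])}
```

View pics/a_scene.png

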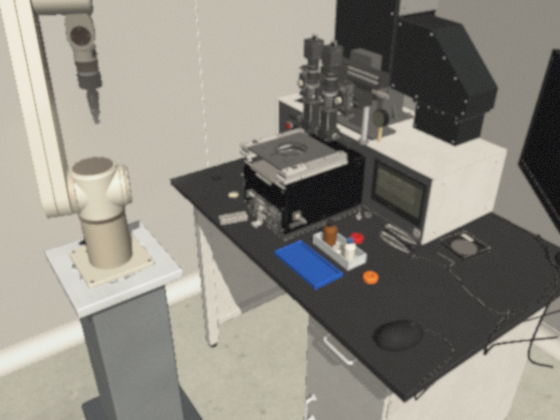

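View pics/a_top.png

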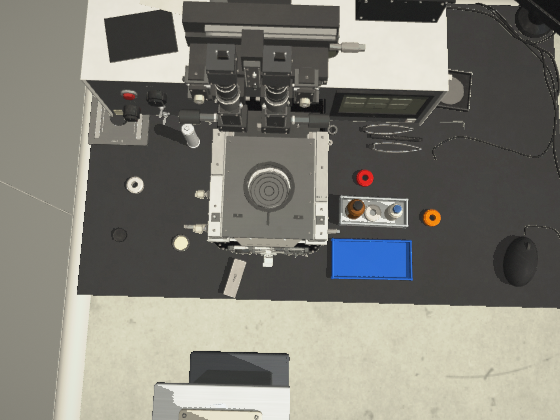

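View pics/a_wrist.png

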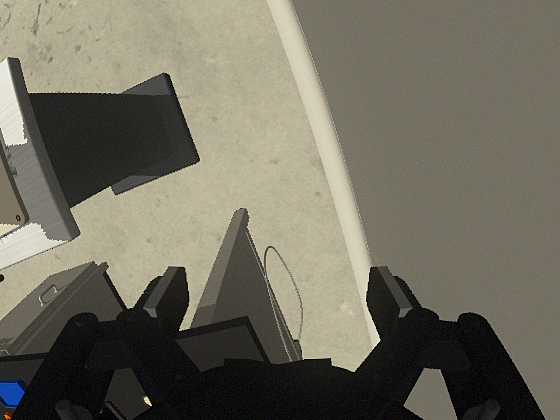

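```bash
cat > h.py <<'E'
import numpy as np, cv2
from scipy.spatial.transform import Rotation as R
from workcell import bot, imaging, order
def ray(m,u,v,fish=False):
    f=210/np.tan(np.radians(m['fovy'])/2)
    x=(u-m['cx'])/f; y=(v-m['cy'])/f
    if fish:
        r=np.hypot(x,y); s=np.sin(r)/r if r>1e-9 else 1
        d=np.array([x*s,-y*s,-np.cos(r)])
    else: d=np.array([x,-y,-1.])
    return m['eye'],R.from_quat(m['rotation']).apply(d)
def onz(m,u,v,z,fish=False):
    e,d=ray(m,u,v,fish); return e+d*(z-e[2])/d[2]
def proj(m,p,fish=False):
    f=210/np.tan(np.radians(m['fovy'])/2)
    q=R.from_quat(m['rotation']).inv().apply(np.asarray(p)-m['eye'])
    x,y,z=q[0],-q[1],-q[2]
    if fish:
        s=np.hypot(x,y); th=np.arctan2(s,z); return m['cx']+f*th*x/s, m['cy']+f*th*y/s
    return m['cx']+f*x/z, m['cy']+f*y/z
E
python3 - <<'E'
from h import *
t=imaging.camera_model('top'); s=imaging.camera_model('scene')
for p in [(0,0,0),(0.16,0.474,0.256),(0.3,-.2,0)]: print(p,proj(t,p),proj(s,p))
for n,(u,v) in dict(base=(135,185),cap=(119,235),filt=(181,243),spare=(374,212),red=(365,178),orange=(432,217)).items(): print(n,onz(t,u,v,0.01))
im=cv2.imread('pics/a_top.png')
a=cv2.resize(im[165:290,320:450],None,fx=6,fy=6,interpolation=cv2.INTER_CUBIC)[:600]
b=cv2.resize(im[165:265,90:210],None,fx=6,fy=6,interpolation=cv2.INTER_CUBIC)
cv2.imwrite('pics/b1.png',cv2.resize(im[165:290,320:450],None,fx=4.8,fy=4.8,interpolation=cv2.INTER_CUBIC)); cv2.imwrite('pics/b2.png',b)
E
```

```text
(0, 0, 0) (np.float64(219.00041642376493), np.float64(453.7434231301786)) (np.float64(112.02189345732472), np.float64(259.01702072380937))
(0.16, 0.474, 0.256) (np.float64(-42.6348743455938), np.float64(392.3389919456963)) (np.float64(96.41146095259722), np.float64(114.77355609882191))
(0.3, -0.2, 0) (np.float64(308.28653319299264), np.float64(322.33971267584457)) (np.float64(235.26903724008656), np.float64(257.33077970478035))
base [0.62256746 0.23610083 0.01      ]
cap [0.49668835 0.26568103 0.01      ]
filt [0.4812685  0.11374914 0.01      ]
spare [ 0.571301   -0.35755114  0.01      ]
red [ 0.65705907 -0.33554276  0.01      ]
orange [ 0.56280878 -0.50104839  0.01      ]
```

View pics/b1.png

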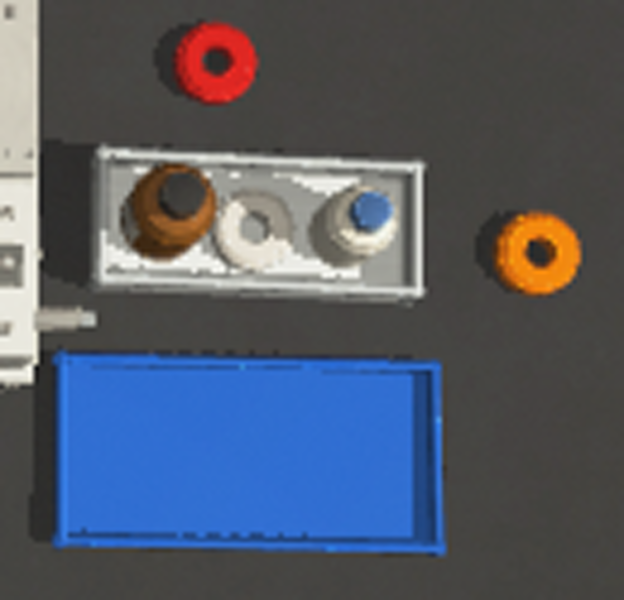

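View pics/b2.png

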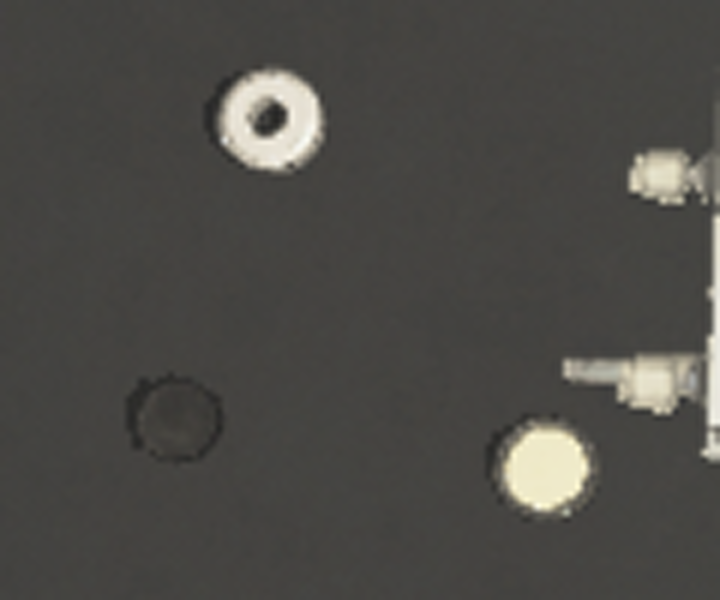

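```bash
python3 - <<'E'
from h import *
t=imaging.camera_model('top'); s=imaging.camera_model('scene')
im=cv2.imread('pics/a_top.png'); hsv=cv2.cvtColor(im,cv2.COLOR_BGR2HSV)
def rect(mask,z,off,m):
    cs,_=cv2.findContours(mask,cv2.RETR_EXTERNAL,cv2.CHAIN_APPROX_NONE)
    c=max(cs,key=cv2.contourArea); h=c[:,0,:].astype(float)+off
    P=np.array([onz(m,u,v,z)[:2] for u,v in h])
    r=cv2.minAreaRect((P*1000).astype(np.float32)); print(r, cv2.boxPoints(r).round(1).tolist(), len(h)); return r
V=hsv[:,:,2]
roi=np.zeros_like(V); roi[190:232,332:415]=1
mask=((V>95)&(roi>0)).astype(np.uint8)
rect(mask,.028,0,t)
blue=((hsv[:,:,0]>100)&(hsv[:,:,0]<125)&(hsv[:,:,1]>120)&(V>60)).astype(np.uint8); blue[:232]=0
rect(blue,.012,0,t)
bs=cv2.moments(((V[165:205,110:160]>120)).astype(np.uint8),True); u=bs['m10']/bs['m00']+110; v=bs['m01']/bs['m00']+165; print('base',u,v,onz(t,u,v,.012),bs['m00'])
ims=cv2.imread('pics/a_scene.png')
cv2.imwrite('pics/c1.png',cv2.resize(ims[215:300,265:400],None,fx=5,fy=5,interpolation=cv2.INTER_CUBIC))
cv2.imwrite('pics/c2.png',cv2.resize(ims[100:280,180:400],None,fx=3.3,fy=3.3,interpolation=cv2.INTER_CUBIC))
E
```

```text
((569.4539184570312, -353.326416015625), (167.9077911376953, 74.56119537353516), 88.98381805419922) [[530.7000122070312, -436.6000061035156], [605.2000122070312, -437.8999938964844], [608.2000122070312, -270.0], [533.7000122070312, -268.70001220703125]] 192
((455.5325622558594, -349.9761047363281), (98.34649658203125, 196.734375), 0.1128300279378891) [[406.20001220703125, -251.6999969482422], [406.6000061035156, -448.3999938964844], [504.8999938964844, -448.20001220703125], [504.5, -251.5]] 240
base 134.9512195121951 184.6390243902439 [0.62303488 0.2357636  0.012     ] 205.0
```

View pics/c2.png

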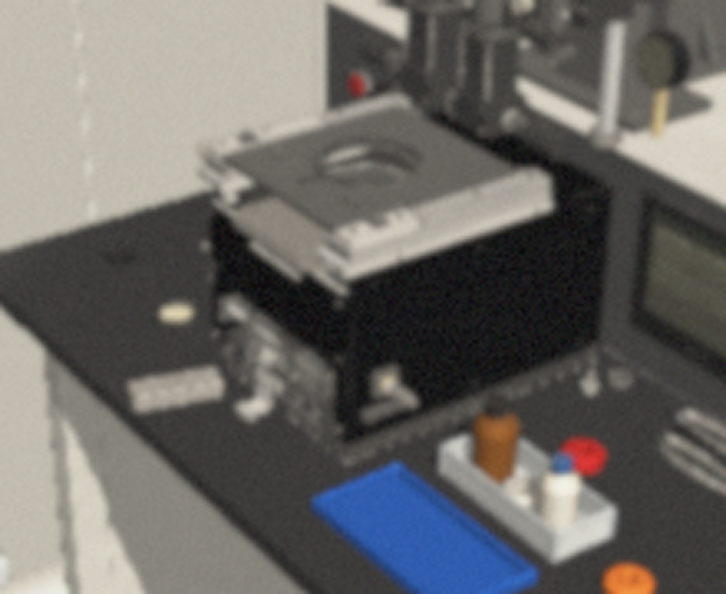

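Candidates for the spare ring (top view): bright ring in the trough at (374,212), red look-alike at (365,178), orange one at (432,217), and the base ring at (135,185). The pale filter at (181,243) and black cap at (119,235) are bystanders. The one between the brown (left) and white (right) bottles matches the description, as the close crop confirms. The blue tray lies nearer the robot. Next I'll move the arm over to the right.

>>> carry_out(moves=[[-1,1,-0.65,0,1],[-1,1,-0.65,0,1],[-1,1,-0.65,0,1],[-1,1,-0.65,0,1]])

```text
clock: 0.55
eef_pos: [0.2244, 0.3443, 0.3239]
tool_rot: [0.814, 0.581, 0.002, -0.0]
ft_force: [-0.0, 0.5, -0.4]
grip_width: 0.0854
```

>>> carry_out(moves=[[-1,1,0,0,1],[-1,1,0,0,1],[-1,1,0,0,1]])

```text
clock: 0.85
eef_pos: [0.2857, 0.2188, 0.3209]
tool_rot: [0.812, 0.583, -0.0, 0.0]
ft_force: [1.5, -1.1, 0.2]
grip_width: 0.0852
```

>>> carry_out(moves=[[-1,1,0,0,1],[-1,1,0,0,1],[-1,1,0,0,1]])

```text
clock: 1.15
eef_pos: [0.3487, 0.0917, 0.321]
tool_rot: [0.813, 0.583, 0.0, -0.0]
ft_force: [1.1, 0.6, -0.0]
grip_width: 0.0855
```

>>> carry_out(moves=[[-1,1,0,0,1],[-1,1,0,0,1],[-1,1,0,0,1]])

```text
clock: 1.45
eef_pos: [0.4118, -0.0353, 0.3208]
tool_rot: [0.813, 0.583, 0.0, -0.0]
ft_force: [1.7, 0.7, 0.4]
grip_width: 0.0851
```

>>> carry_out(moves=[[-1,0.7,0,0.2,1],[-1,0.7,0,0.4,1],[-1,0.7,0,0.6,1],[-1,0.7,0,0.79,1],[-1,0.7,0,0.79,1],[-1,0.7,0,0.79,1],[-1,0.7,0,0.79,1],[-1,0.7,0,0.79,1],[-1,0.7,0,0.79,1],[-1,0.7,0,0.79,1]])

```text
clock: 2.45
eef_pos: [0.4454, -0.15, 0.3206]
tool_rot: [1.0, 0.002, -0.001, -0.0]
ft_force: [-0.2, -0.6, -0.2]
grip_width: 0.085
```

>>> carry_out(moves=[[0,1,0,0,1],[0,1,0,0,1],[0,1,0,0,1]])

```text
clock: 2.75
eef_pos: [0.4456, -0.2548, 0.32]
tool_rot: [1.0, -0.0, -0.0, 0.001]
ft_force: [0.3, 0.6, -0.6]
grip_width: 0.0857
```

>>> carry_out(moves=[[0.5,1,0,0,1],[0.5,1,0,0,1],[0.5,1,0,0,1],[0.5,1,0,0,1]])

```text
clock: 3.15
eef_pos: [0.4967, -0.3514, 0.3189]
tool_rot: [1.0, 0.002, -0.001, -0.001]
ft_force: [-0.1, 0.6, -0.4]
grip_width: 0.0853
```

```bash
python3 - <<'E'
from h import *
o=bot.get_obs(); m=imaging.camera_model('wrist'); im=imaging.camera('wrist')
print(o['clock'],o['eef_pos'],R.from_quat(o['tool_rot']).as_matrix().round(3).tolist(),o['joint_pos'],m['eye'],o['ft_force'])
cv2.imwrite('pics/d1.png',im[:,:,::-1]); np.save('d1.npy',np.r_[m['eye'],m['rotation'],m['fovy'],m['cx'],m['cy']])
E
```

```text
3.15 [ 0.49670823 -0.351427    0.31888606] [[1.0, 0.003, -0.002], [0.003, -1.0, 0.002], [-0.002, -0.002, -1.0]] [-6.15838797e-01  4.58672268e-01  4.78532800e-01  1.59360265e+00
  1.94527601e-04  9.51784562e-01] [ 0.49653262 -0.27322208  0.43795448] [-0.12956315  0.55824036 -0.42476674]
```

View pics/d1.png

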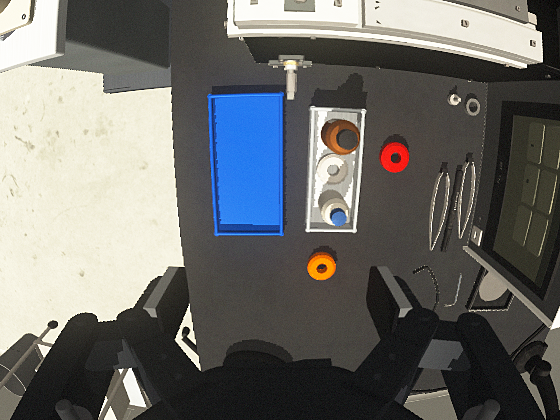

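Wrist view: trough around (335,170) with brown bottle (341,136), spare ring (333,168), white bottle (334,212), and tray (247,165). The red ring (395,157) and orange ring (321,266) stay put. Next, a closer look.

>>> carry_out(moves=[[0.73,0.7,0.9,0,1],[0.73,0.7,0.9,0,1],[0.73,0.7,0.9,0,1],[0.73,0.7,0.9,0,1],[0.73,0.7,0.9,0,1],[0.73,0.7,0.9,0,1]])

```text
clock: 3.8
eef_pos: [0.5696, -0.4189, 0.2339]
tool_rot: [1.0, 0.003, 0.001, 0.001]
ft_force: [0.3, -0.9, 1.7]
grip_width: 0.0855
```

```bash
cat >> h.py <<'E'
def snap(name):
    o=bot.get_obs(); m=imaging.camera_model('wrist'); im=imaging.camera('wrist')[:,:,::-1].copy()
    print(o['clock'],o['eef_pos'].round(4),o['tool_rot'].round(4),o['ft_force'].round(2),o['grip_width'])
    cv2.imwrite(f'pics/{name}.png',im); import pickle; pickle.dump(m,open(f'{name}.pkl','wb')); return o,m,im
def load(name):
    import pickle; return pickle.load(open(f'{name}.pkl','rb')),cv2.imread(f'pics/{name}.png')
E
python3 -c "
from h import *
snap('e1')"
```

```text
3.8 [ 0.5696 -0.4189  0.2339] [1.0e+00 2.7e-03 1.1e-03 7.0e-04] [ 0.3  -0.89  1.72] 0.0854554071033529
```

View pics/e1.png

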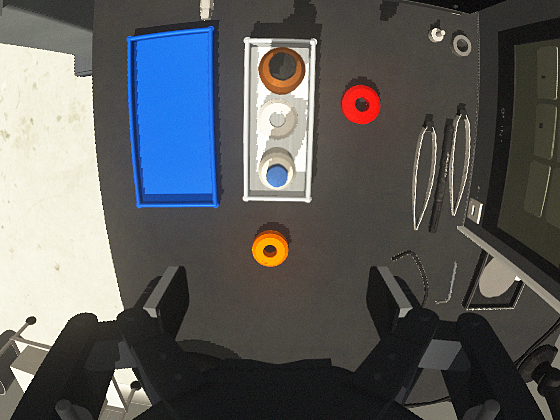

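```bash
python3 - <<'E'
from h import *
m,im=load('e1')
cv2.imwrite('pics/e1c.png',cv2.resize(im[30:210,230:330],None,fx=3.3,fy=3.3,interpolation=cv2.INTER_CUBIC))
hsv=cv2.cvtColor(im,cv2.COLOR_BGR2HSV); H,S,V=cv2.split(hsv)
# trough: bright non-blue
roi=np.zeros_like(V); roi[30:210,238:325]=1
mask=((V>100)&(roi>0)).astype(np.uint8)
mask=cv2.morphologyEx(mask,cv2.MORPH_OPEN,np.ones((3,3),np.uint8))
cs,_=cv2.findContours(mask,cv2.RETR_EXTERNAL,cv2.CHAIN_APPROX_NONE); c=max(cs,key=cv2.contourArea)[:,0]
P=np.array([onz(m,u,v,.028,True)[:2] for u,v in c])*1000
r=cv2.minAreaRect(P.astype(np.float32)); print('trough',r)
b=((H>100)&(H<125)&(S>120)&(V>60)).astype(np.uint8)
for nm,rr,z in (('cap',(150,200,255,305),.079),('tray',(20,215,120,225),.012)):
    q=np.zeros_like(b); q[rr[0]:rr[1],rr[2]:rr[3]]=b[rr[0]:rr[1],rr[2]:rr[3]]
    cs,_=cv2.findContours(q,cv2.RETR_EXTERNAL,cv2.CHAIN_APPROX_NONE); c=max(cs,key=cv2.contourArea)[:,0]
    P=np.array([onz(m,u,v,z,True)[:2] for u,v in c])*1000
    print(nm,cv2.minAreaRect(P.astype(np.float32)),cv2.minEnclosingCircle(P.astype(np.float32)), P.min(0),P.max(0))
E
```

```text
trough ((569.8304443359375, -353.37030029296875), (168.4387969970703, 72.06123352050781), 89.32791900634766)
cap ((568.7354736328125, -399.8635559082031), (16.38326072692871, 16.755802154541016), 0.2705991268157959) ((568.3177490234375, -399.5762634277344), 9.341472625732422) [ 560.55819856 -408.25086291] [ 576.93714008 -391.47157297]
tray ((454.1102294921875, -350.4649658203125), (101.90386962890625, 197.7640380859375), 0.4921966791152954) ((453.6767578125, -350.5114440917969), 109.9698257446289) [ 402.32763342 -449.28013829] [ 505.45611669 -251.21345524]
```

View pics/e1c.png

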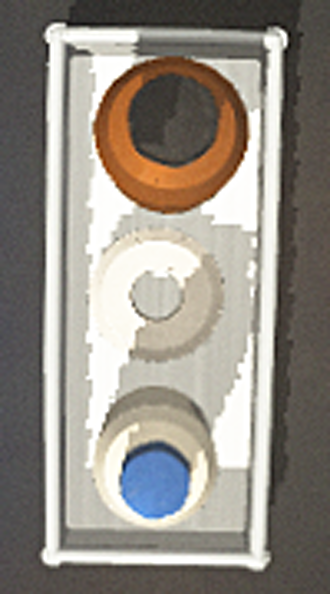

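>>> carry_out(moves=[[0.01,-0.5,0.3,0,1],[0.01,-1,0.7,0,1],[0.01,-1,0.8,0,1],[0.01,-1,0.8,0,1],[0.01,-1,0.8,0,1],[0.01,-1,0.8,0,1],[0.01,-1,0.8,0,1]])

```text
clock: 4.55
eef_pos: [0.571, -0.3219, 0.1539]
tool_rot: [1.0, 0.001, 0.002, 0.001]
ft_force: [-0.6, -0.8, 0.8]
grip_width: 0.0852
```

```bash
python3 - <<'E'
from h import *
m,_=load('e1')
for n,(u,v),z in (('browncap',(282.4,66.4),.089),('ring',(277.4,119.5),.018)): print(n,onz(m,u,v,z,True))
o,m,im=snap('e2'); o=bot.get_obs(); print(o['eef_pos'],o['joint_vel'].round(3))
E
```

```text
browncap [ 0.57297853 -0.30726443  0.089     ]
ring [ 0.56938724 -0.35329278  0.018     ]
4.55 [ 0.571  -0.3219  0.1539] [1.     0.0013 0.0021 0.0013] [-0.59 -0.83  0.76] 0.08518436734472819
[ 0.57072844 -0.32167168  0.15329638] [ 0.003  0.009 -0.013 -0.003  0.001 -0.001]
```

View pics/e2.png

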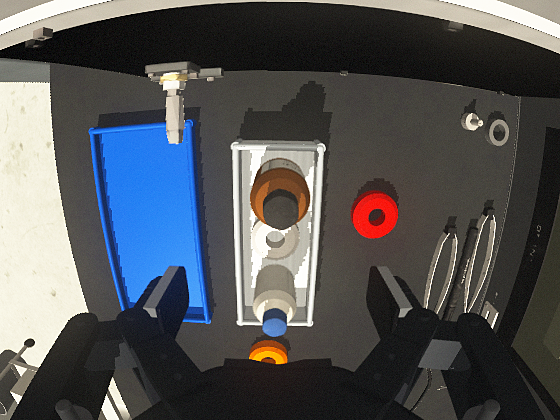

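```bash
python3 - <<'E'
from h import *
m,im=load('e2')
hsv=cv2.cvtColor(im,cv2.COLOR_BGR2HSV); H,S,V=cv2.split(hsv)
for n,(u,v),z in (('browncap',(281,206),.089),('whitecap',(275,321),.079),('knob',(174,141),.03),('knob',(174,141),.06),('ring hole',(276,239),.018)): print(n,onz(m,u,v,z,True))
# triangulate knob tip: e1 (206,17)
m1,i1=load('e1'); md,_=load('e1')
top=imaging.camera_model('top')
e,d=ray(m,174,141,True); e2,d2=ray(top,340,231)
A=np.c_[d,-d2]; s=np.linalg.lstsq(A,e2-e,rcond=None)[0]; print('knob tri',e+d*s[0],e2+d2*s[1])
# brown cap dark contour
q=((V<75)).astype(np.uint8)[185:232,255:310]
cs,_=cv2.findContours(q,cv2.RETR_LIST,cv2.CHAIN_APPROX_NONE)
for c in cs:
    if cv2.contourArea(c)>200: print(cv2.contourArea(c),np.array(cv2.minEnclosingCircle(c)[0])+[255,185],cv2.minEnclosingCircle(c)[1])
cv2.imwrite('pics/e2c.png',cv2.resize(im[125:335,225:335],None,fx=2.8,fy=2.8,interpolation=cv2.INTER_CUBIC))
E
```

```text
browncap [ 0.5731033  -0.30116165  0.089     ]
whitecap [ 0.56946259 -0.39330663  0.079     ]
knob [ 0.49161517 -0.26738926  0.03      ]
knob [ 0.50132534 -0.26439259  0.06      ]
ring hole [ 0.57017305 -0.35305929  0.018     ]
knob tri [ 0.51030624 -0.26162097  0.08774692] [ 0.51018553 -0.26407498  0.08803112]
413.0 [281. 208.] 19.416587829589844
```

View pics/e2c.png

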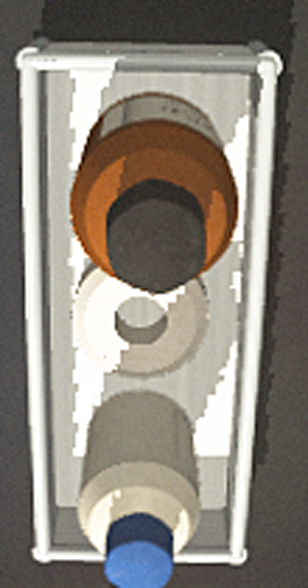

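```bash
python3 - <<'E'
from h import *
for n,rows,z in (('e1',range(60,84,3),.055),('e2',range(185,212,3),.055)):
    m,im=load(n); hsv=cv2.cvtColor(im,cv2.COLOR_BGR2HSV); H,S,V=cv2.split(hsv)
    q=((H<22)&(S>110)&(V>40))
    for r in rows:
        c=np.where(q[r,250:312])[0]+250
        if len(c)>5: 
            a=onz(m,c[0]-.0,r,z,True); b=onz(m,c[-1]+.0,r,z,True); print(n,r,c[0],c[-1],((a+b)/2)[:2].round(4),(b-a)[0].round(4))
# trough rim lines in e1: outer left/right edges by row, at z=.028
m,im=load('e1'); V=cv2.cvtColor(im,cv2.COLOR_BGR2GRAY).astype(float)
L=[];Rr=[]
for r in range(50,195,4):
    row=V[r]
    l=np.argmax(np.diff(row[236:256]))+236+.5; rt=np.argmin(np.diff(row[300:326]))+300+.5
    L.append(onz(m,l,r,.028,True)[:2]); Rr.append(onz(m,rt,r,.028,True)[:2])
for nm,A in (('L',L),('R',Rr)):
    A=np.array(A); p=np.polyfit(A[:,1],A[:,0],1); res=A[:,0]-np.polyval(p,A[:,1]); k=abs(res)<.003; p=np.polyfit(A[k,1],A[k,0],1)
    print(nm,np.degrees(np.arctan(p[0])),[np.polyval(p,y).round(4) for y in (-.306,-.353,-.4)],k.sum(),len(k))
E
```

```text
e1 60 261 302 [ 0.5727 -0.2969] 0.0367
e1 63 260 303 [ 0.5727 -0.2997] 0.0385
e1 66 259 304 [ 0.5727 -0.3024] 0.0403
e1 69 258 304 [ 0.5723 -0.3052] 0.0412
e1 72 259 304 [ 0.5728 -0.308 ] 0.0403
e1 75 260 304 [ 0.5732 -0.3108] 0.0394
e1 78 261 303 [ 0.5733 -0.3136] 0.0376
e1 81 262 301 [ 0.5728 -0.3164] 0.035
e2 185 253 306 [ 0.5726 -0.2967] 0.0366
e2 188 252 307 [ 0.5726 -0.2988] 0.0381
e2 191 251 308 [ 0.5726 -0.301 ] 0.0396
e2 194 250 309 [ 0.5726 -0.3031] 0.0411
e2 197 250 309 [ 0.5726 -0.3053] 0.0412
e2 200 250 309 [ 0.5726 -0.3075] 0.0413
e2 203 250 309 [ 0.5726 -0.3097] 0.0414
e2 206 251 308 [ 0.5726 -0.3119] 0.0401
e2 209 253 307 [ 0.573  -0.3141] 0.0381
L 0.7115861270786544 [np.float64(0.5361), np.float64(0.5355), np.float64(0.5349)] 34 37
R 0.8558192957883869 [np.float64(0.6055), np.float64(0.6048), np.float64(0.6041)] 31 37
```

```bash
python3 - <<'E'
from h import *
m,im=load('e2'); t=imaging.camera_model('top')
print('foot',onz(m,345,73,0,True), onz(m,345,73,.01,True))
for z in (.1,.15,.2,.25): print(z,onz(t,328,190,z),onz(t,338,231,z))
# stage rail edge seen in wrist d1 & e1/top: corner match top(326,238) vs scene? 
s=imaging.camera_model('scene')
# scene crop c2: front-right top corner of stage (352,272)/3.3+(180,100); far right (548,200)
for a,b in (((180+352/3.3,100+272/3.3),(327,238)),((180+550/3.3,100+205/3.3),(327,130))):
    e,d=ray(s,*a); e2,d2=ray(t,*b); k=np.linalg.lstsq(np.c_[d,-d2],e2-e,rcond=None)[0]; print(e+d*k[0],e2+d2*k[1])
E
```

```text
foot [ 0.62725109 -0.21320745  0.        ] [ 0.62515595 -0.21430609  0.01      ]
0.1 [ 0.60360832 -0.234245    0.1       ] [ 0.50831395 -0.25802503  0.1       ]
0.15 [ 0.59245747 -0.22924778  0.15      ] [ 0.5010333  -0.25206203  0.15      ]
0.2 [ 0.58130662 -0.22425057  0.2       ] [ 0.49375265 -0.24609903  0.2       ]
0.25 [ 0.57015576 -0.21925335  0.25      ] [ 0.486472   -0.24013603  0.25      ]
[ 0.47140424 -0.21887369  0.20748155] [ 0.47717437 -0.2222665   0.20857865]
[ 0.70397422 -0.21472291  0.20423323] [ 0.71224173 -0.22009178  0.20757325]
```

Brown bottle measured at (0.5726, −0.306), about 1 mm from where the trough geometry puts it. The machine wall is at y≈−0.22, so I'll roll the tool by −90° to put the camera on the robot's side and close the jaws along y.

>>> carry_out(moves=[[0.02,-0.15,0,-0.1,1],[0.02,-0.15,0,-0.2,1],[0.02,-0.15,0,-0.3,1],[0.02,-0.15,0,-0.4,0.6],[0.02,-0.15,0,-0.5,0.6],[0.02,-0.15,0,-0.6,0.6],[0.02,-0.15,0,-0.7,0.6],[0.02,-0.15,0,-0.8,0.6],[0.02,-0.15,0,-0.9,0.6],[0.02,-0.15,0,-1,0.6],[0.02,-0.15,0,-1,0.6],[0.02,-0.15,0,-1,0.6],[0.02,-0.15,0,-1,0.6],[0.02,-0.15,0,-1,0.6]])

```text
clock: 6.0
eef_pos: [0.572, -0.3053, 0.1515]
tool_rot: [0.706, 0.708, 0.0, 0.0]
ft_force: [0.3, -1.2, 0.4]
grip_width: 0.0683
```

```bash
python3 -c "
from h import *
o,m,i=snap('e3'); print(R.from_quat(o['tool_rot']).as_matrix().round(3).tolist(), o['joint_pos'].round(3),bot.get_obs()['eef_pos'])"
```

```text
6.0 [ 0.572  -0.3053  0.1515] [7.062e-01 7.080e-01 1.000e-04 2.000e-04] [ 0.34 -1.22  0.45] 0.06828724763036599
[[-0.003, 1.0, 0.0], [1.0, 0.003, -0.0], [-0.0, 0.0, -1.0]] [-0.49   0.592  0.263  1.242 -0.    -0.493] [ 0.57194837 -0.30521361  0.15143792]
```

View pics/e3.png

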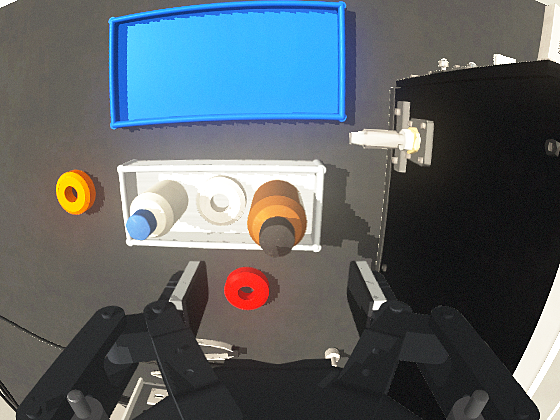

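```bash
python3 - <<'E'
from h import *
m,im=load('e3'); hsv=cv2.cvtColor(im,cv2.COLOR_BGR2HSV); H,S,V=cv2.split(hsv)
q=((H<22)&(S>110)&(V>40))
for r in range(200,246,6):
    c=np.where(q[r,240:330])[0]+240
    a=onz(m,c[0],r,.055,True); b=onz(m,c[-1],r,.055,True); print(r,c[0],c[-1],((a+b)/2)[:2].round(4),(b-a).round(4)[1])
E
```

```text
200 252 298 [ 0.5563 -0.3071] 0.0318
206 251 301 [ 0.5606 -0.3064] 0.0348
212 249 304 [ 0.565 -0.306] 0.0385
218 248 305 [ 0.5695 -0.306 ] 0.0401
224 247 305 [ 0.574  -0.3063] 0.0411
230 248 304 [ 0.5785 -0.3063] 0.04
236 251 302 [ 0.5832 -0.306 ] 0.0366
242 255 298 [ 0.5879 -0.306 ] 0.0311
```

>>> carry_out(moves=[[-0.01,0,0.3,0,0.6],[-0.01,0,0.6,0,0.6],[-0.01,0,0.87,0,0.6],[-0.01,0,0.87,0,0.6],[-0.01,0,0.87,0,0.6],[-0.01,0,0.87,0,0.6]])

```text
clock: 6.65
eef_pos: [0.5732, -0.3066, 0.0664]
tool_rot: [0.706, 0.708, 0.001, 0.002]
ft_force: [-0.2, -0.2, 0.8]
grip_width: 0.0684
```

>>> carry_out(moves=[[0,0,0,0,-1],[0,0,0,0,-1],[0,0,0,0,-1],[0,0,0,0,-1],[0,0,0,0,-1],[0,0,0,0,-1],[0,0,0,0,-1],[0,0,0,0,-1]])

```text
clock: 7.45
eef_pos: [0.5731, -0.3064, 0.0664]
tool_rot: [0.706, 0.709, 0.001, 0.002]
ft_force: [0.1, 0.2, 6.8]
grip_width: 0.0404
```

```bash
python3 -c "
from h import *
for i in range(4):
    o=bot.get_obs(); print(o['clock'],o['eef_pos'].round(4),o['grip_width'],o['ft_force'].round(1)); imaging.camera('top')
snap('e4')"
```

```text
7.45 [ 0.5731 -0.3064  0.0664] 0.04037079657495015 [0.1 0.2 6.8]
7.5 [ 0.5731 -0.3064  0.0663] 0.040452265809113104 [-0.9  1.1  5.5]
7.55 [ 0.5731 -0.3064  0.0664] 0.04062415387296349 [0.1 0.5 5.7]
7.6 [ 0.5731 -0.3064  0.0664] 0.040691600434805124 [-0.5  0.2  5.9]
7.65 [ 0.5731 -0.3064  0.0664] [7.056e-01 7.086e-01 6.000e-04 1.700e-03] [0.25 0.93 5.7 ] 0.04039159724004124
```

View pics/e4.png

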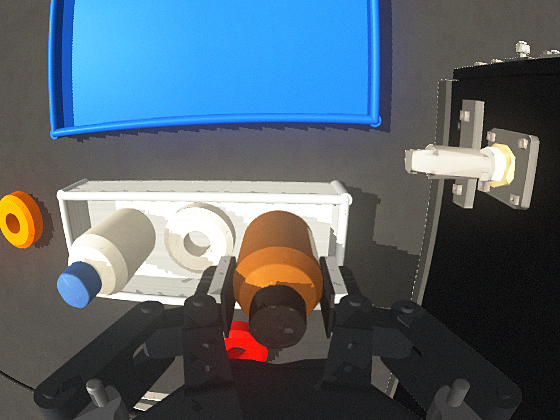

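>>> carry_out(moves=[[0,0,-0.1,0,-1],[0,0,-0.3,0,-1],[0,0,-0.6,0,-1],[0,0,-0.9,0,-1],[0,0,-1,0,-1],[0,-0.15,-1,0,-1],[0,-0.4,-1,0,-1],[0,-0.7,-1,0,-1],[0,-0.9,-1,0,-1],[0,-1,-1,0,-1],[0,-1,-1,0,-1],[0,-1,-1,0,-1]])

```text
clock: 8.9
eef_pos: [0.4726, -0.3065, 0.1642]
tool_rot: [0.706, 0.709, 0.0, 0.0]
ft_force: [-0.3, -0.0, -1.6]
grip_width: 0.0405
```

>>> carry_out(moves=[[-0.02,-0.1,0,0,-1],[-0.04,-0.18,0.1,0,-1],[-0.04,-0.18,0.3,0,-1],[-0.04,-0.18,0.55,0,-1],[-0.04,-0.18,0.8,0,-1],[-0.04,-0.18,0.9,0,-1],[-0.04,-0.18,0.95,0,-1],[-0.04,-0.18,0.95,0,-1],[-0.04,-0.18,0.95,0,-1],[-0.04,-0.18,0.95,0,-1]])

```text
clock: 9.9
eef_pos: [0.4548, -0.311, 0.0706]
tool_rot: [0.706, 0.709, 0.0, 0.001]
ft_force: [0.4, -0.3, -1.5]
grip_width: 0.0407
```

```bash
python3 -c "
from h import *
snap('e5'); o=bot.get_obs(); print(o['eef_pos'],o['ft_force'],o['joint_pos'].round(3))"
```

```text
9.9 [ 0.4548 -0.311   0.0706] [7.056e-01 7.086e-01 2.000e-04 1.300e-03] [ 0.42 -0.31 -1.54] 0.04070037178340347
[ 0.45470651 -0.31092499  0.07049942] [ 0.22471512 -0.74107165 -0.89106975] [-0.6    0.486 -0.151  0.931 -0.    -0.604]
```

View pics/e5.png

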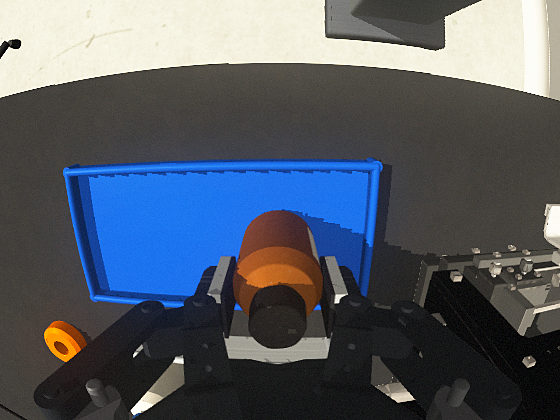

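>>> carry_out(moves=[[0,0,0.02,0,-1],[0,0,0.04,0,-1],[0,0,0.045,0,-1],[0,0,0.045,0,-1],[0,0,0.045,0,-1]])

```text
clock: 10.45
eef_pos: [0.4544, -0.3106, 0.0663]
tool_rot: [0.706, 0.709, 0.0, 0.001]
ft_force: [-1.6, 1.8, 7.0]
grip_width: 0.0401
```

>>> carry_out(moves=[[0,0,0,0,0.2],[0,0,0,0,0.4],[0,0,0,0,0.6],[0,0,0,0,0.6],[0,0,0,0,0.6],[0,0,-0.2,0,0.6],[0,0,-0.5,0,0.6],[0,0,-0.8,0,0.6],[0,0,-1,0,0.6],[0,0,-1,0,0.6],[0,0.4,-1,0,0.6],[-0.4,0.8,-1,0,0.6],[-0.8,1,-1,0,0.6],[-0.86,1,-1,0,0.6],[-0.86,1,-1,0,0.6],[-0.86,1,-1,0,0.6]])

```text
clock: 12.05
eef_pos: [0.5532, -0.3952, 0.1634]
tool_rot: [0.706, 0.708, -0.0, -0.002]
ft_force: [-0.2, -0.1, -0.1]
grip_width: 0.0684
```

```bash
python3 - <<'E'
from h import *
o,m,im=snap('f1'); print(bot.get_obs()['eef_pos'])
E
```

```text
12.05 [ 0.5532 -0.3952  0.1634] [ 7.058e-01  7.084e-01 -1.000e-04 -1.600e-03] [-0.23 -0.09 -0.14] 0.06843510238443853
[ 0.55334812 -0.39488788  0.16427624]
```

View pics/f1.png

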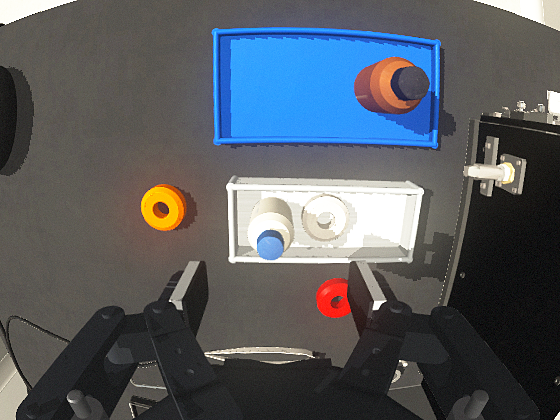

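```bash
python3 - <<'E'
from h import *
m,im=load('f1'); hsv=cv2.cvtColor(im,cv2.COLOR_BGR2HSV); H,S,V=cv2.split(hsv)
q=((H>95)&(H<125)&(S>90)&(V>60)).astype(np.uint8); q[:220]=0; q[280:]=0;q[:,:240]=0;q[:,300:]=0
cs,_=cv2.findContours(q,cv2.RETR_EXTERNAL,cv2.CHAIN_APPROX_NONE); c=max(cs,key=cv2.contourArea)
print(cv2.boundingRect(c),cv2.fitEllipse(c))
x,y,w,h=cv2.boundingRect(c)
cv2.imwrite('pics/f1c.png',cv2.resize(im[180:275,225:320],None,fx=6,fy=6,interpolation=cv2.INTER_CUBIC))
for v in (y+h-w/2,y+h-w/2+1): print(onz(m,x+(w-1)/2,v,.079,True))
E
```

```text
(257, 230, 26, 30) ((268.97125244140625, 245.4247589111328), (24.610151290893555, 29.658809661865234), 159.24066162109375)
[ 0.56724671 -0.40029148  0.079     ]
[ 0.5680024  -0.40029561  0.079     ]
```

View pics/f1c.png

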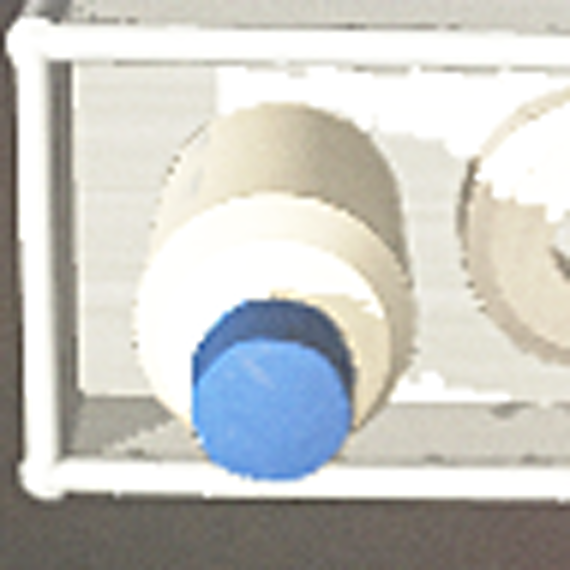

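>>> carry_out(moves=[[-0.05,0.15,0.1,0,0.6],[-0.05,0.15,0.3,0,0.6],[-0.05,0.15,0.6,0,0.6],[-0.05,0.15,0.9,0,0.6],[-0.05,0.15,1,0,0.6],[-0.05,0.15,1,0,0.6],[-0.05,0.15,1,0,0.6],[-0.05,0.15,1,0,0.6]])

```text
clock: 12.9
eef_pos: [0.5705, -0.4016, 0.0675]
tool_rot: [0.706, 0.709, 0.0, 0.002]
ft_force: [0.3, -0.3, 1.4]
grip_width: 0.0678
```

>>> carry_out(moves=[[0,0,0.03,0,0.6],[0,0,0.03,0,0.6],[0,0,0.03,0,-1],[0,0,0.03,0,-1],[0,0,0.03,0,-1],[0,0,0.03,0,-1],[0,0,0.03,0,-1],[0,0,0.03,0,-1],[0,0,0.03,0,-1],[0,0,0.03,0,-1]])

```text
clock: 13.9
eef_pos: [0.5695, -0.401, 0.0622]
tool_rot: [0.706, 0.709, 0.0, 0.0]
ft_force: [1.3, -0.3, 3.1]
grip_width: 0.0345
```

```bash
python3 - <<'E'
from h import *
o,m,im=snap('f2'); print(bot.get_obs()['eef_pos'])
E
```

```text
13.9 [ 0.5695 -0.401   0.0622] [7.057e-01 7.086e-01 1.000e-04 4.000e-04] [ 1.28 -0.26  3.07] 0.03451560079338073
[ 0.56953062 -0.4010698   0.06215628]
```

View pics/f2.png

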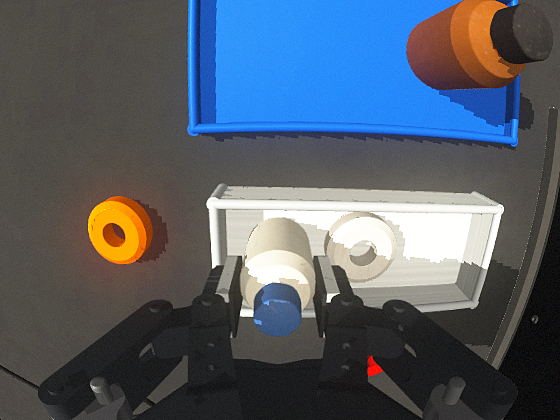

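>>> carry_out(moves=[[0,0,-0.1,0,-1],[0,0,-0.3,0,-1],[0,0,-0.6,0,-1],[0,0,-0.9,0,-1],[0,0,-1,0,-1],[0,-0.15,-1,0,-1],[0,-0.4,-1,0,-1],[0,-0.7,-1,0,-1],[0,-0.9,-1,0,-1],[0,-1,-1,0,-1],[0,-1,-1,0,-1],[0,-1,-1,0,-1]])

```text
clock: 15.15
eef_pos: [0.4699, -0.4014, 0.1616]
tool_rot: [0.706, 0.709, 0.0, 0.0]
ft_force: [-0.4, -0.1, -1.5]
grip_width: 0.0341
```

>>> carry_out(moves=[[0.02,-0.1,0,0,-1],[0.04,-0.15,0.1,0,-1],[0.04,-0.15,0.3,0,-1],[0.04,-0.15,0.55,0,-1],[0.04,-0.15,0.8,0,-1],[0.04,-0.15,0.9,0,-1],[0.04,-0.15,0.95,0,-1],[0.04,-0.15,0.95,0,-1],[0.04,-0.15,0.95,0,-1],[0.04,-0.15,0.95,0,-1],[0.04,-0.15,0.95,0,-1]])

```text
clock: 16.25
eef_pos: [0.4548, -0.3979, 0.0679]
tool_rot: [0.706, 0.709, 0.0, 0.001]
ft_force: [0.2, 0.4, -1.7]
grip_width: 0.0345
```

>>> carry_out(moves=[[0,0,0.02,0,-1],[0,0,0.04,0,-1],[0,0,0.045,0,-1],[0,0,0.045,0,-1],[0,0,0.045,0,-1]])

```text
clock: 16.75
eef_pos: [0.4542, -0.3974, 0.0622]
tool_rot: [0.706, 0.709, -0.0, -0.0]
ft_force: [-0.8, -0.4, -2.0]
grip_width: 0.0345
```

>>> carry_out(moves=[[0,0,0.008,0,-1],[0,0,0.008,0,-1],[0,0,0.008,0,-1]])

```text
clock: 17.05
eef_pos: [0.4544, -0.3974, 0.0621]
tool_rot: [0.706, 0.709, 0.0, 0.0]
ft_force: [-0.9, 2.2, 4.7]
grip_width: 0.0345
```

>>> carry_out(moves=[[0,0,0,0,0.2],[0,0,0,0,0.4],[0,0,0,0,0.5],[0,0,0,0,0.5],[0,0,0,0,0.5],[0,0,-0.2,0,0.5],[0,0,-0.5,0,0.5],[0,0,-0.8,0,0.5],[0,0,-1,0,0.5],[0,0,-1,0,0.5],[0.1,0.4,-1,0,0.6],[0.3,0.8,-1,0,0.6],[0.43,1,-1,0,0.6],[0.43,1,-1,0,0.6],[0.43,1,-1,0,0.6],[0.43,1,-1,0,0.6]])

```text
clock: 18.65
eef_pos: [0.553, -0.3542, 0.1606]
tool_rot: [0.706, 0.708, -0.0, -0.001]
ft_force: [-0.3, -0.2, 0.5]
grip_width: 0.068
```

```bash
python3 - <<'E'
from h import *
o,m,im=snap('g1'); print(bot.get_obs()['eef_pos'])
E
```

```text
18.65 [ 0.553  -0.3542  0.1606] [ 7.060e-01  7.083e-01 -4.000e-04 -9.000e-04] [-0.27 -0.19  0.5 ] 0.06801086908170315
[ 0.55290482 -0.3545236   0.16089047]
```

View pics/g1.png

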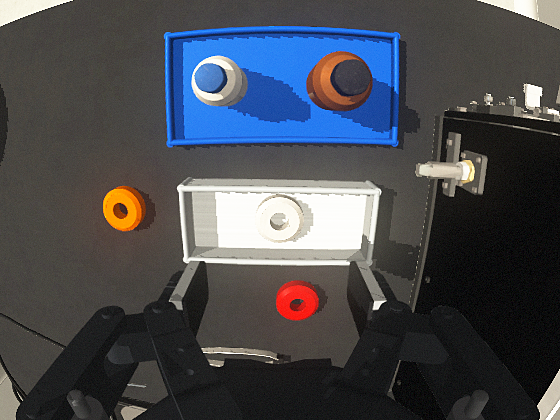

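```bash
python3 - <<'E'
from h import *
for n,w,tcp in (('g1',.068,(.553,-.3543,.1607)),('e4',.0404,(.5731,-.3064,.0664)),('f2',.0345,(.5695,-.401,.0622))):
    m,im=load(n)
    for zt in (.01,.015,.02,.025,.03,.035):
        o=[]
        for sx in(-1,1):
            for y in (-.011,.011):
                p=np.array(tcp)+np.array([y,sx*w/2,-zt]); o.append(tuple(np.round(proj(m,p,True),0)))
        print(n,zt,[(int(a),int(b)) for a,b in o])
    a=im[235:345,150:410]; cv2.imwrite(f'pics/t_{n}.png',cv2.resize(a,None,fx=3,fy=3,interpolation=cv2.INTER_CUBIC))
m,im=load('g1')
for u,v in ((279.5,218),): print(onz(m,u,v,.018,True))
g=cv2.cvtColor(im,cv2.COLOR_BGR2GRAY); cv2.imwrite('pics/g1c.png',cv2.resize(im[175:270,215:345],None,fx=6,fy=6,interpolation=cv2.INTER_CUBIC))
E
```

```text
g1 0.01 [(202, 264), (207, 304), (352, 264), (348, 304)]
g1 0.015 [(204, 259), (208, 298), (350, 259), (346, 299)]
g1 0.02 [(206, 254), (210, 293), (348, 255), (344, 293)]
g1 0.025 [(208, 250), (212, 288), (346, 250), (342, 288)]
g1 0.03 [(210, 246), (214, 283), (344, 246), (341, 283)]
g1 0.035 [(212, 242), (215, 278), (342, 242), (339, 279)]
e4 0.01 [(232, 264), (235, 304), (323, 265), (320, 305)]
e4 0.015 [(234, 259), (236, 299), (321, 260), (318, 299)]
e4 0.02 [(235, 254), (237, 293), (320, 255), (317, 294)]
e4 0.025 [(236, 250), (238, 288), (319, 250), (316, 288)]
e4 0.03 [(237, 246), (239, 283), (318, 246), (315, 283)]
e4 0.035 [(239, 242), (240, 278), (317, 242), (314, 279)]
f2 0.01 [(239, 264), (241, 305), (316, 265), (313, 305)]
f2 0.015 [(240, 259), (242, 299), (315, 260), (313, 299)]
f2 0.02 [(241, 255), (243, 294), (314, 255), (312, 294)]
f2 0.025 [(242, 250), (244, 288), (313, 250), (311, 289)]
f2 0.03 [(243, 246), (245, 283), (312, 246), (310, 284)]
f2 0.035 [(244, 242), (246, 279), (311, 242), (309, 279)]
[ 0.56633872 -0.35227765  0.018     ]
```

View pics/t_g1.png

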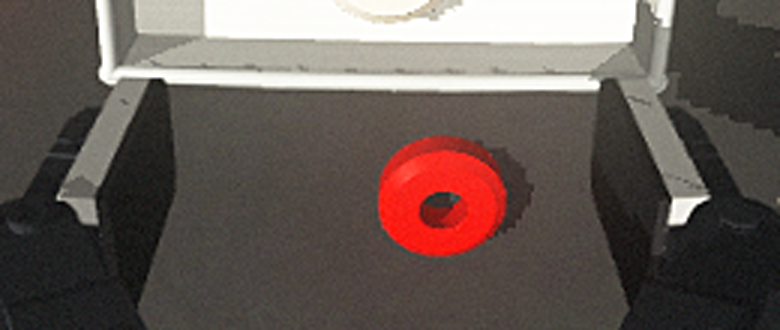

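View pics/t_e4.png

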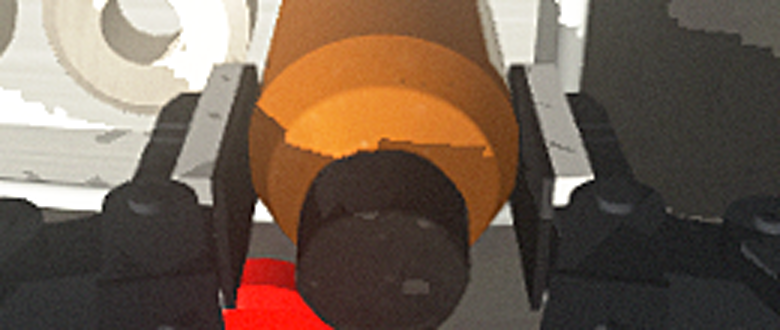

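View pics/g1c.png

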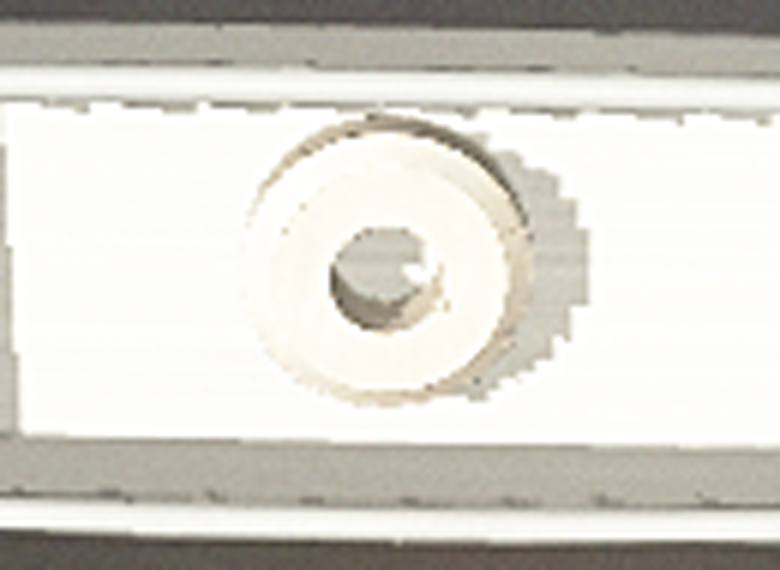

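>>> carry_out(moves=[[0.014,0.16,0.1,0,0.6],[0.014,0.16,0.3,0,0.6],[0.014,0.16,0.6,0,0.6],[0.014,0.16,0.9,0,0.6],[0.014,0.16,1,0,0.6],[0.014,0.16,1,0,0.6],[0.014,0.16,1,0,0.6],[0.014,0.16,1,0,0.6],[0.014,0.16,1,0,0.6],[0.014,0.16,1,0,0.6]])

```text
clock: 19.7
eef_pos: [0.5708, -0.3529, 0.0629]
tool_rot: [0.706, 0.709, 0.0, 0.001]
ft_force: [-0.7, 0.4, -0.2]
grip_width: 0.0686
```

```bash
python3 - <<'E'
from h import *
o,m,im=snap('g2'); print(bot.get_obs()['eef_pos'])
E
```

```text
19.7 [ 0.5708 -0.3529  0.0629] [7.056e-01 7.086e-01 3.000e-04 1.100e-03] [-0.73  0.43 -0.25] 0.0685932229332609
[ 0.57060386 -0.35274782  0.06253507]
```

View pics/g2.png

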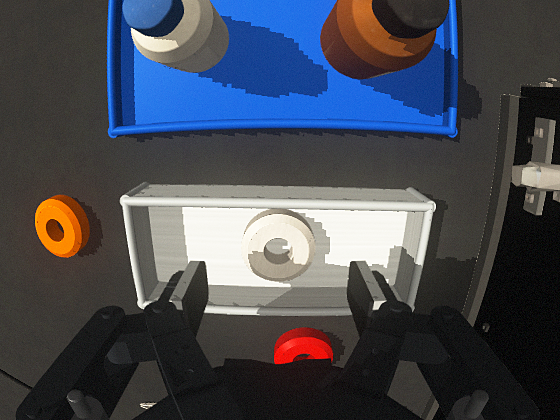

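>>> carry_out(moves=[[0,-0.01,0.1,0,0.5],[0,-0.01,0.25,0,0.5],[0,-0.01,0.37,0,0.5],[0,-0.01,0.39,0,0.5],[0,-0.01,0.39,0,0.5],[0,-0.01,0.39,0,0.5],[0,-0.01,0.39,0,0.5]])

```text
clock: 20.45
eef_pos: [0.5684, -0.3521, 0.023]
tool_rot: [0.706, 0.709, -0.0, -0.001]
ft_force: [-3.5, 2.6, 11.4]
grip_width: 0.0641
```

```bash
python3 - <<'E'
from h import *
o,m,im=snap('g3'); print(bot.get_obs()['eef_pos'])
for u,v in ((277.5,249),): 
    m2,_=load('g2'); print(onz(m2,u,v,.018,True))
cv2.imwrite('pics/g3c.png',cv2.resize(im[180:360,150:420],None,fx=2.9,fy=2.9,interpolation=cv2.INTER_CUBIC))
E
```

```text
20.45 [ 0.5684 -0.3521  0.023 ] [ 7.057e-01  7.085e-01 -2.000e-04 -7.000e-04] [-3.5   2.57 11.44] 0.06408061317228349
[ 0.56837474 -0.35207411  0.02301002]
[ 0.56827489 -0.35287198  0.018     ]
```

View pics/g3c.png

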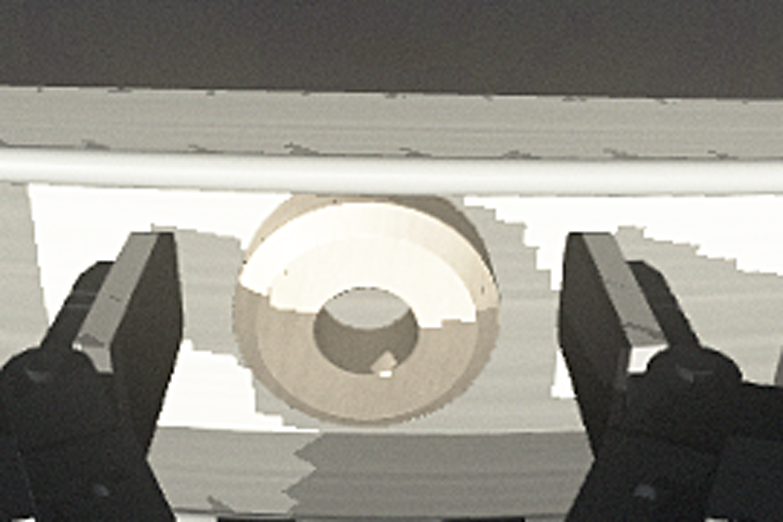

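>>> carry_out(moves=[[-0.006,0,-0.07,0,0.5],[-0.006,0,-0.07,0,0.5],[-0.006,0,-0.07,0,0.5],[-0.006,0,-0.07,0,0.2],[-0.006,0,-0.07,0,0.1],[-0.006,0,-0.07,0,0.1],[-0.006,0,-0.07,0,0.1]])

```text
clock: 21.2
eef_pos: [0.569, -0.3531, 0.0293]
tool_rot: [0.706, 0.709, -0.0, -0.0]
ft_force: [0.5, -0.0, 0.6]
grip_width: 0.0469
```

>>> carry_out(moves=[[0,0,0,0,-1],[0,0,0,0,-1],[0,0,0,0,-1],[0,0,0,0,-1],[0,0,0,0,-1],[0,0,0,0,-1]])

```text
clock: 21.8
eef_pos: [0.5693, -0.3532, 0.0299]
tool_rot: [0.706, 0.709, 0.0, 0.0]
ft_force: [-1.1, -0.2, 4.6]
grip_width: 0.0383
```

```bash
python3 - <<'E'
from h import *
o,m,im=snap('g4'); print(bot.get_obs()['eef_pos'])
cv2.imwrite('pics/g4c.png',cv2.resize(im[180:360,150:420],None,fx=2.9,fy=2.9,interpolation=cv2.INTER_CUBIC))
E
```

```text
21.8 [ 0.5693 -0.3532  0.0299] [7.057e-01 7.085e-01 1.000e-04 3.000e-04] [-1.07 -0.17  4.57] 0.0382753805677655
[ 0.56929774 -0.35321562  0.029916  ]
```

View pics/g4c.png

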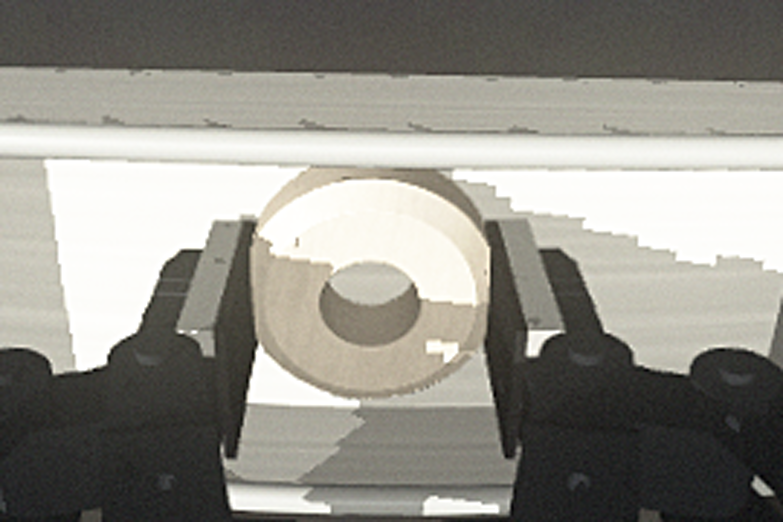

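>>> carry_out(moves=[[0,0,-0.05,0,-1],[0,0,-0.1,0,-1],[0,0,-0.2,0,-1],[0,0,-0.3,0,-1],[0,0,-0.4,0,-1],[0,0,-0.4,0,-1],[0,0,-0.4,0,-1]])

```text
clock: 22.55
eef_pos: [0.5694, -0.3533, 0.0703]
tool_rot: [0.706, 0.709, 0.0, 0.001]
ft_force: [0.4, 0.0, -2.5]
grip_width: 0.0381
```

```bash
python3 - <<'E'
from h import *
o,m,im=snap('g5'); print(bot.get_obs()['eef_pos'])
cv2.imwrite('pics/g5c.png',cv2.resize(im[180:360,150:420],None,fx=2.9,fy=2.9,interpolation=cv2.INTER_CUBIC))
E
```

```text
22.55 [ 0.5694 -0.3533  0.0703] [7.057e-01 7.085e-01 1.000e-04 7.000e-04] [ 0.41  0.04 -2.53] 0.03807836239617632
[ 0.56901825 -0.35305005  0.06953886]
```

View pics/g5c.png

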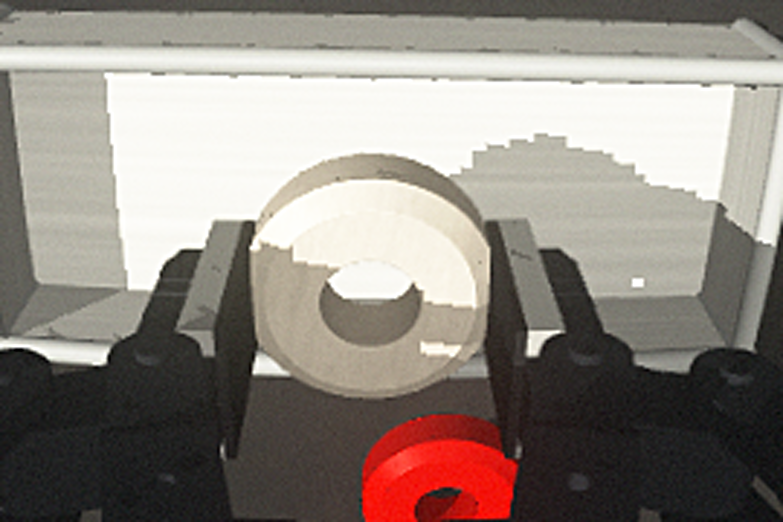

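>>> carry_out(moves=[[0,0,-0.3,0,-1],[0,0,-0.7,0,-1],[0,0,-1,0,-1],[0,-0.3,-1,0,-1],[0,-0.6,-1,0,-1],[0,-0.7,-1,0,-1],[0,-0.7,-1,0,-1]])

```text
clock: 23.3
eef_pos: [0.4975, -0.3534, 0.1692]
tool_rot: [0.706, 0.708, -0.0, -0.001]
ft_force: [0.7, 0.1, -2.3]
grip_width: 0.0381
```

>>> carry_out(moves=[[0,-0.2,-0.3,0,-1],[0,-0.5,-0.7,0,-1],[0,-0.6,-1,0,-1],[0,-0.6,-1,0,-1],[0,-0.6,-1,0,-1]])

```text
clock: 23.8
eef_pos: [0.4403, -0.354, 0.2698]
tool_rot: [0.706, 0.709, 0.0, 0.001]
ft_force: [-0.6, 0.9, -3.9]
grip_width: 0.038
```

>>> carry_out(moves=[[0,0,-0.3,0,-1],[0.1,0,-0.5,0,-1],[0.4,0,-0.5,0,-1],[0.8,0,-0.5,0,-1],[1,0,-0.5,0,-1],[1,0,-0.5,0,-1]])

```text
clock: 24.4
eef_pos: [0.4391, -0.2507, 0.3174]
tool_rot: [0.704, 0.71, -0.0, -0.002]
ft_force: [0.2, 0.9, -2.0]
grip_width: 0.0381
```

```bash
python3 - <<'E'
from h import *
m,im=load('g5'); p=onz(m,277.9,284.5,.0576,True); print('hole ctr vs tcp',p-[.5692,-.3532,.0699])
o,m,im=snap('h1'); print(bot.get_obs()['eef_pos'],o['joint_pos'].round(2))
E
```

```text
hole ctr vs tcp [ 0.00120561  0.00012696 -0.0123    ]
24.4 [ 0.4391 -0.2507  0.3174] [ 7.041e-01  7.101e-01 -1.000e-04 -2.100e-03] [ 0.15  0.91 -2.04] 0.038101993940620874
[ 0.43924344 -0.25215155  0.31757407] [-0.52  0.24  0.16  1.5   0.   -0.53]
```

View pics/h1.png

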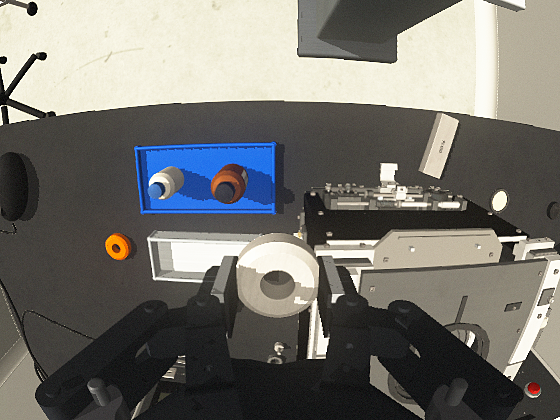

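>>> carry_out(moves=[[0.3,0,0,0,-1],[0.7,0,0,0,-1],[1,0,0,0,-1],[1,0,0,0,-1]])

```text
clock: 24.85
eef_pos: [0.4385, -0.1514, 0.3183]
tool_rot: [0.704, 0.71, -0.0, -0.001]
ft_force: [0.5, -1.2, -2.4]
grip_width: 0.0383
```

>>> carry_out(moves=[[0.3,0,0,0,-1],[0.7,0,0,0,-1],[1,0,0,0,-1],[1,0,0,0,-1]])

```text
clock: 25.25
eef_pos: [0.4384, -0.0518, 0.3185]
tool_rot: [0.704, 0.71, -0.0, -0.001]
ft_force: [0.3, 0.2, -2.5]
grip_width: 0.0381
```

>>> carry_out(moves=[[0.3,0,0,0,-1],[0.7,0,0,0,-1],[1,0,0,0,-1],[1,0,0,0,-1]])

```text
clock: 25.65
eef_pos: [0.4383, 0.0479, 0.3186]
tool_rot: [0.704, 0.71, -0.0, -0.0]
ft_force: [-0.2, -0.4, -2.0]
grip_width: 0.0382
```

>>> carry_out(moves=[[0.3,0,0,0,-1],[0.7,0,0,0,-1],[1,0,0,0,-1],[1,0,0,0,-1]])

```text
clock: 26.05
eef_pos: [0.4382, 0.1478, 0.3185]
tool_rot: [0.705, 0.71, -0.0, -0.0]
ft_force: [0.1, 0.3, -2.4]
grip_width: 0.0379
```

>>> carry_out(moves=[[0.3,0,0,0,-1],[0.6,0.2,0,0,-1],[0.88,0.5,0,0,-1],[0.88,0.5,0.3,0,-1],[0.88,0.5,0.6,0,-1],[0.88,0.5,0.9,0,-1],[0.88,0.5,0.9,0,-1],[0.88,0.5,0.9,0,-1]])

```text
clock: 26.85
eef_pos: [0.4873, 0.233, 0.2291]
tool_rot: [0.706, 0.708, -0.001, -0.0]
ft_force: [0.2, 0.3, -1.0]
grip_width: 0.038
```

```bash
python3 - <<'E'
from h import *
o,m,im=snap('h2'); print(bot.get_obs()['eef_pos'],o['joint_pos'].round(2), proj(m,(.623,.236,.014),True))
E
```

```text
26.85 [0.4873 0.233  0.2291] [ 0.7063  0.7079 -0.001  -0.    ] [ 0.19  0.3  -1.05] 0.0380110507017573
[0.4880097  0.23370938 0.23054659] [ 0.45  0.33  0.06  1.3  -0.    0.44] (np.float64(279.84373155746044), np.float64(293.48492726894716))
```

View pics/h2.png

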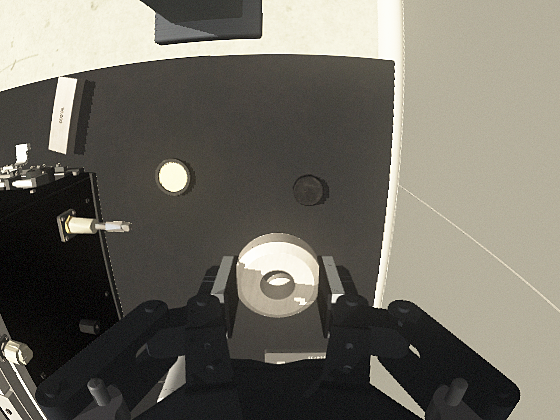

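>>> carry_out(moves=[[0,0.3,0,0,-1],[0,0.7,0.1,0,-1],[0,1,0.2,0,-1],[0,1,0.3,0,-1],[0,1,0.3,0,-1],[0,1,0.3,0,-1]])

```text
clock: 27.5
eef_pos: [0.5865, 0.2348, 0.2007]
tool_rot: [0.706, 0.709, 0.0, 0.0]
ft_force: [-0.1, -0.2, -1.4]
grip_width: 0.0382
```

>>> carry_out(moves=[[0,0.2,0,0,-1],[0,0.35,0,0,-1],[0,0.35,0,0,-1],[0,0.35,0,0,-1],[0,0.35,0,0,-1]])

```text
clock: 28.0
eef_pos: [0.6209, 0.2353, 0.2005]
tool_rot: [0.705, 0.709, 0.0, 0.0]
ft_force: [0.1, -0.8, -1.5]
grip_width: 0.038
```

```bash
python3 - <<'E'
from h import *
o,m,im=snap('h3'); print(bot.get_obs()['eef_pos'],o['joint_pos'].round(2), proj(m,(.623,.236,.014),True))
E
```

```text
28.0 [0.6209 0.2353 0.2005] [7.055e-01 7.088e-01 2.000e-04 0.000e+00] [ 0.07 -0.8  -1.47] 0.037968034704187394
[0.62088643 0.23529584 0.20029435] [0.36 0.6  0.4  1.38 0.   0.36] (np.float64(278.0347943150022), np.float64(191.71962682724956))
```

View pics/h3.png

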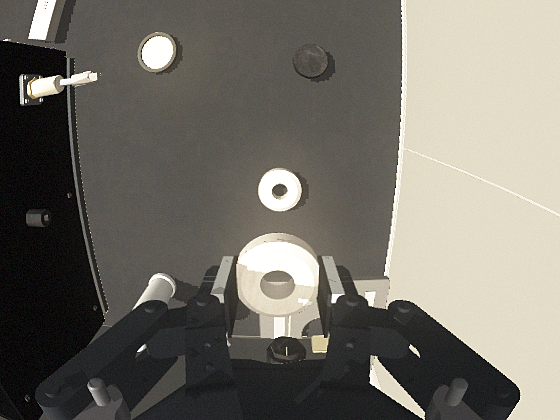

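```bash
python3 - <<'E'
from h import *
m,im=load('h3'); hsv=cv2.cvtColor(im,cv2.COLOR_BGR2HSV); V=hsv[:,:,2]
q=(V[160:220,250:312]>110).astype(np.uint8)
cs,h=cv2.findContours(q,cv2.RETR_CCOMP,cv2.CHAIN_APPROX_NONE)
for c,hh in zip(cs,h[0]):
    if cv2.contourArea(c)>60:
        P=c[:,0,:]+[250,160]; print(hh[3],cv2.boundingRect(P),cv2.fitEllipse(P))
        W=np.array([onz(m,u,v,.014,True)[:2] for u,v in P])*1000; print(cv2.minEnclosingCircle(W.astype(np.float32)), W.mean(0), W.max(0)-W.min(0),(W.max(0)+W.min(0))/2)
a=cv2.resize(im[160:220,245:315],None,fx=8,fy=8,interpolation=cv2.INTER_CUBIC); b=cv2.resize(im[225:325,220:340],None,fx=4.66,fy=4.66,interpolation=cv2.INTER_CUBIC)
cv2.imwrite('pics/h3a.png',a); cv2.imwrite('pics/h3b.png',b)
E
```

```text
-1 (250, 167, 62, 53) ((279.5521545410156, 197.882080078125), (56.647090911865234, 58.13524627685547), 75.4322509765625)
((633.4307861328125, 238.23721313476562), 34.97762680053711) [632.19571267 237.41504213] [52.65971096 60.94355758] [624.91920925 238.61019616]
20 (271, 183, 17, 14) ((278.7309265136719, 189.59014892578125), (12.681924819946289, 14.590093612670898), 82.27305603027344)
((620.3258666992188, 236.92332458496094), 7.813891887664795) [620.84753792 237.60747207] [13.02952726 15.51374131] [620.80526848 236.92780653]
```

View pics/h3a.png

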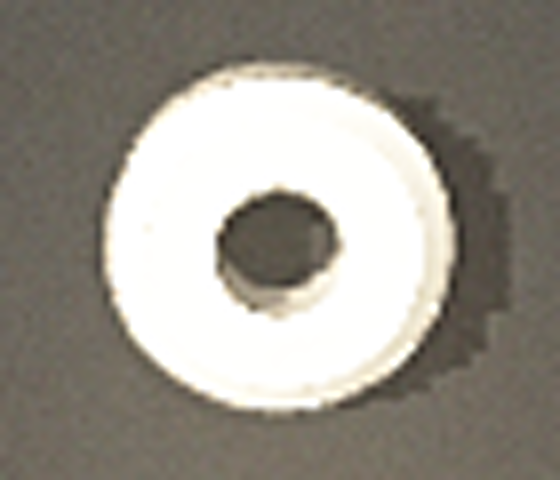

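View pics/h3b.png

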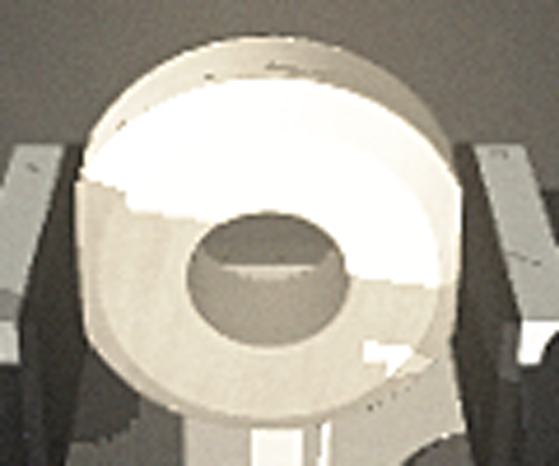

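```bash
python3 - <<'E'
from h import *
m,im=load('h3')
b=onz(m,279.8,191.5,.014,True); h=onz(m,277.6,285.0,.1885,True); tcp=np.array([.6209,.2353,.2004])
print(b,h,h-tcp,b-h)
E
```

```text
[0.62277131 0.2377123  0.014     ] [0.62166554 0.23545077 0.1885    ] [ 0.00076554  0.00015077 -0.0119    ] [ 0.00110578  0.00226153 -0.1745    ]
```

>>> carry_out(moves=[[0.02,0.2,0.3,0,-1],[0.02,0.25,0.7,0,-1],[0.02,0.25,1,0,-1],[0.02,0.25,1,0,-1],[0.02,0.25,1,0,-1],[0.02,0.25,1,0,-1],[0.02,0.25,1,0,-1]])

```text
clock: 28.75
eef_pos: [0.6482, 0.2379, 0.1027]
tool_rot: [0.706, 0.709, 0.002, 0.001]
ft_force: [-0.0, 0.7, -1.9]
grip_width: 0.0379
```

```bash
python3 - <<'E'
from h import *
o,m,im=snap('h4'); print(bot.get_obs()['eef_pos'],o['joint_pos'].round(2), proj(m,(.623,.237,.014),True))
cv2.imwrite('pics/h4c.png',cv2.resize(im[170:330,200:360],None,fx=3.7,fy=3.7,interpolation=cv2.INTER_CUBIC))
E
```

```text
28.75 [0.6482 0.2379 0.1027] [0.7056 0.7086 0.0024 0.0011] [-0.02  0.72 -1.92] 0.03789517488713442
[0.64799448 0.23776934 0.10235484] [0.35 0.71 0.34 1.2  0.   0.35] (np.float64(275.92293375476487), np.float64(188.95753945019214))
```

View pics/h4c.png

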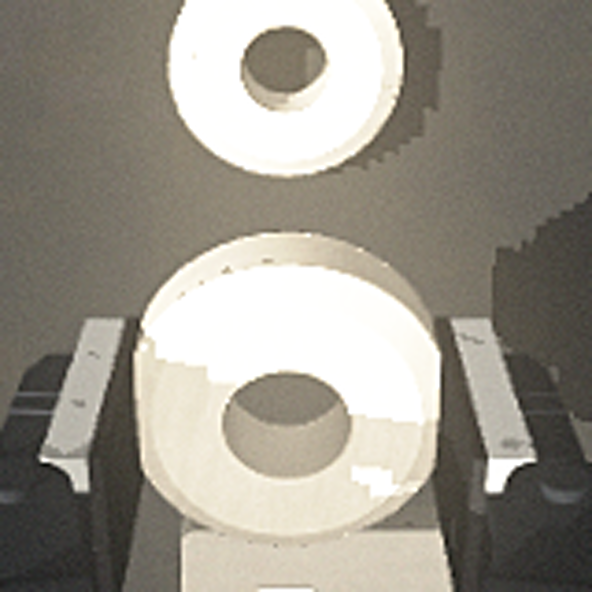

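```bash
python3 - <<'E'
from h import *
m,im=load('h4')
b=onz(m,276.76,188.65,.014,True); h=onz(m,277.57,284.6,.0906,True); tcp=np.array([.6482,.2379,.1027])
print(b,h,h-tcp,b-h, imaging.camera_model('wrist')['eye']-m['eye'])
E
```

```text
[0.62278882 0.23755012 0.014     ] [0.64893055 0.238035   0.0906    ] [ 0.00073055  0.000135   -0.0121    ] [-0.02614173 -0.00048488 -0.0766    ] [-1.38144468e-04 -8.33479051e-05 -3.19116387e-04]
```

>>> carry_out(moves=[[0,-0.15,0,0,-1],[0,-0.26,0,0,-1],[0,-0.26,0.1,0,-1],[0,-0.26,0.3,0,-1],[0,-0.26,0.5,0,-1],[0,-0.26,0.56,0,-1],[0,-0.26,0.56,0,-1],[0,-0.26,0.56,0,-1],[0,-0.26,0.56,0,-1]])

```text
clock: 29.7
eef_pos: [0.6218, 0.2374, 0.0449]
tool_rot: [0.706, 0.709, 0.001, 0.001]
ft_force: [0.4, -0.7, -2.2]
grip_width: 0.0382
```

```bash
python3 - <<'E'
from h import *
o,m,im=snap('h5')
for i in range(3): print(bot.get_obs()['eef_pos'],bot.get_obs()['tool_rot'].round(4)); imaging.camera('top')
cv2.imwrite('pics/h5c.png',cv2.resize(im[170:330,200:360],None,fx=3.7,fy=3.7,interpolation=cv2.INTER_CUBIC))
E
```

```text
29.7 [0.6218 0.2374 0.0449] [7.057e-01 7.085e-01 1.200e-03 6.000e-04] [ 0.39 -0.67 -2.16] 0.03822995574254409
[0.6217549  0.23746192 0.04492411] [7.057e-01 7.085e-01 1.200e-03 6.000e-04]
[0.62154816 0.23737382 0.04475804] [7.057e-01 7.085e-01 1.000e-03 5.000e-04]
[0.62138178 0.23731453 0.04457539] [7.057e-01 7.085e-01 9.000e-04 4.000e-04]
```

View pics/h5c.png

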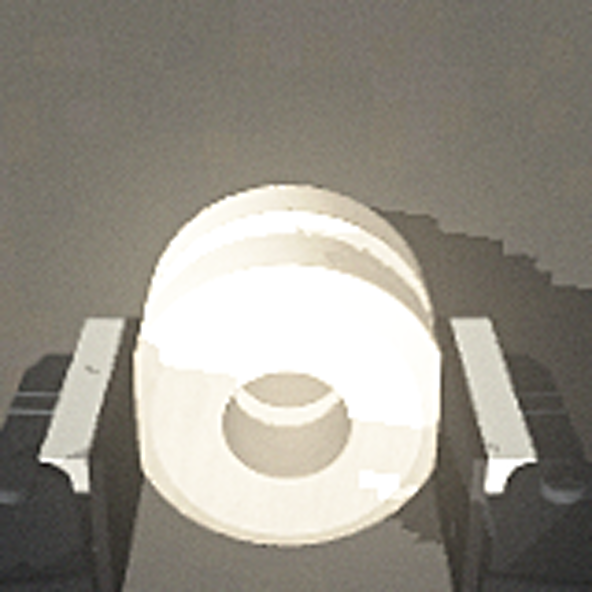

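>>> carry_out(moves=[[0,0.007,0.01,0,-1],[0,0.007,0.02,0,-1],[0,0.007,0.03,0,-1],[0,0.007,0.035,0,-1],[0,0.007,0.04,0,-1],[0,0.007,0.04,0,-1],[0,0.007,0.04,0,-1],[0,0.007,0.04,0,-1]])

```text
clock: 30.7
eef_pos: [0.6213, 0.237, 0.0399]
tool_rot: [0.706, 0.709, -0.0, -0.0]
ft_force: [-1.9, -1.8, 4.1]
grip_width: 0.0385
```

>>> carry_out(moves=[[0,0,0,0,0.1],[0,0,0,0,0.3],[0,0,0,0,0.5],[0,0,0,0,0.6],[0,0,0,0,0.6],[0,0,0,0,0.6]])

```text
clock: 31.3
eef_pos: [0.6214, 0.2371, 0.0395]
tool_rot: [0.706, 0.709, 0.0, 0.0]
ft_force: [0.1, -0.4, -0.0]
grip_width: 0.0685
```

```bash
python3 - <<'E'
from h import *
o,m,im=snap('h6')
cv2.imwrite('pics/h6c.png',cv2.resize(im[170:330,200:360],None,fx=3.7,fy=3.7,interpolation=cv2.INTER_CUBIC))
E
```

```text
31.3 [0.6214 0.2371 0.0395] [0.7057 0.7085 0.     0.    ] [ 0.1  -0.44 -0.02] 0.06850178569579483
```

View pics/h6c.png

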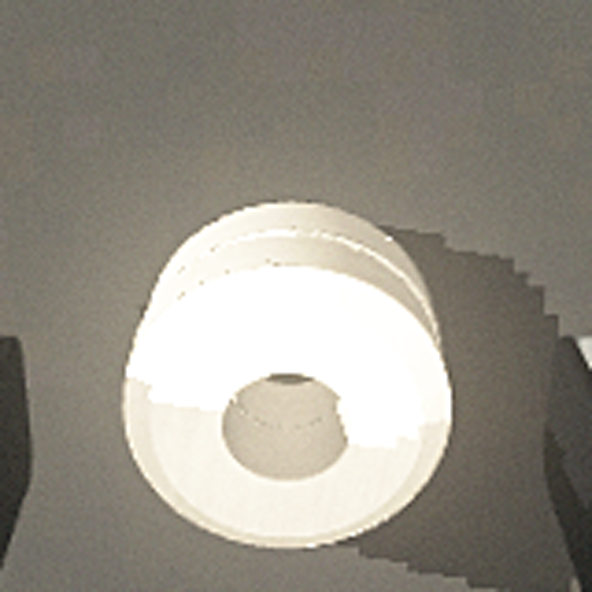

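>>> carry_out(moves=[[0,0,-0.1,0,0.6],[0,0,-0.3,0,0.6],[0,0,-0.6,0,0.6],[0,0,-1,0,0.6],[0,0,-1,0,0.6],[0,0.2,-1,0,0.6],[0,0.4,-1,0,0.6],[0,0.4,-1,0,0.6],[0,0.4,-1,0,0.6]])

```text
clock: 32.25
eef_pos: [0.6612, 0.2371, 0.1394]
tool_rot: [0.706, 0.708, -0.0, -0.0]
ft_force: [-0.7, -0.3, -0.9]
grip_width: 0.0684
```

```bash
python3 - <<'E'
from h import *
o,m,im=snap('h7'); print(proj(m,(.622,.237,.028),True))
cv2.imwrite('pics/h7c.png',cv2.resize(im[110:270,180:380],None,fx=3.6,fy=3.6,interpolation=cv2.INTER_CUBIC))
E
```

```text
32.25 [0.6612 0.2371 0.1394] [ 7.058e-01  7.084e-01 -2.000e-04 -2.000e-04] [-0.72 -0.32 -0.91] 0.06836988795807855
(np.float64(277.4050726660701), np.float64(162.93271447168286))
```

View pics/h7c.png

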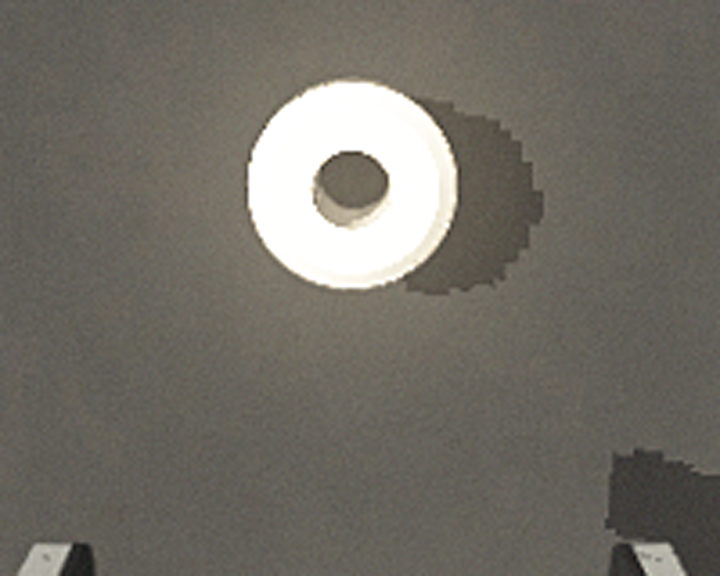

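>>> carry_out(moves=[[0,0,-0.4,0,0.6],[0,-0.4,-0.8,0,0.6],[0,-0.8,-1,0,0.6],[0,-1,-1,0,0.6],[0,-1,-1,0,0.6]])

```text
clock: 32.8
eef_pos: [0.5584, 0.2372, 0.2419]
tool_rot: [0.705, 0.709, 0.001, 0.0]
ft_force: [0.5, -0.4, -0.6]
grip_width: 0.0685
```

>>> carry_out(moves=[[0,-0.4,-0.4,0,0.6],[0,-0.8,-0.8,0,0.6],[0,-1,-0.8,0,0.6],[0,-1,-0.8,0,0.6]])

```text
clock: 33.2
eef_pos: [0.4597, 0.2368, 0.3222]
tool_rot: [0.705, 0.709, 0.002, 0.0]
ft_force: [-0.5, 0.2, 0.9]
grip_width: 0.0685
```

>>> carry_out(moves=[[-0.3,-0.2,0,0,0.6],[-0.7,-0.2,0,0,0.6],[-1,-0.2,0,0,0.6],[-1,-0.2,0,0,0.6]])

```text
clock: 33.6
eef_pos: [0.4422, 0.1335, 0.3187]
tool_rot: [0.707, 0.707, -0.001, 0.0]
ft_force: [0.4, 0.1, 0.2]
grip_width: 0.0685
```

>>> carry_out(moves=[[-0.4,0,0,0,0.6],[-0.8,0,0,0,0.6],[-1,0,0,0,0.6],[-1,0,0,0,0.6]])

```text
clock: 34.0
eef_pos: [0.4428, 0.0346, 0.3186]
tool_rot: [0.707, 0.707, -0.001, -0.0]
ft_force: [-0.3, 0.8, 0.2]
grip_width: 0.0682
```

>>> carry_out(moves=[[-0.4,0,0,0,0.6],[-0.8,0,0,0,0.6],[-1,0,0,0,0.6],[-1,0,0,0,0.6]])

```text
clock: 34.4
eef_pos: [0.4434, -0.0648, 0.3187]
tool_rot: [0.707, 0.708, -0.0, -0.0]
ft_force: [0.3, 0.3, -0.0]
grip_width: 0.0683
```

>>> carry_out(moves=[[-0.4,0,0,0,0.6],[-0.8,0,0,0,0.6],[-1,0,0,0,0.6],[-1,0,0,0,0.6]])

```text
clock: 34.8
eef_pos: [0.4439, -0.1644, 0.3186]
tool_rot: [0.706, 0.708, -0.0, -0.0]
ft_force: [0.0, 0.2, 0.0]
grip_width: 0.0685
```

>>> carry_out(moves=[[-0.4,0,0,0,0.6],[-0.8,0,0,0,0.6],[-1,0,0,0,0.6],[-1,0,0,0,0.6]])

```text
clock: 35.2
eef_pos: [0.4444, -0.2641, 0.3185]
tool_rot: [0.706, 0.708, 0.0, -0.001]
ft_force: [0.1, 0.6, 0.0]
grip_width: 0.0682
```

>>> carry_out(moves=[[-0.4,0.05,0,0,0.6],[-0.48,0.13,0.2,0,0.6],[-0.48,0.13,0.6,0,0.6],[-0.48,0.13,1,0,0.6],[-0.48,0.13,1,0,0.6],[-0.48,0.13,1,0,0.6],[-0.48,0.13,1,0,0.6]])

```text
clock: 35.9
eef_pos: [0.4585, -0.3114, 0.2223]
tool_rot: [0.705, 0.709, 0.001, 0.002]
ft_force: [-0.6, -0.6, -0.3]
grip_width: 0.0682
```

```bash
python3 - <<'E'
from h import *
o,m,im=snap('k1'); print(bot.get_obs()['eef_pos'])
E
```

```text
35.9 [ 0.4585 -0.3114  0.2223] [7.051e-01 7.091e-01 6.000e-04 2.200e-03] [-0.59 -0.59 -0.32] 0.06816644973393703
[ 0.45850897 -0.31178375  0.22253433]
```

View pics/k1.png

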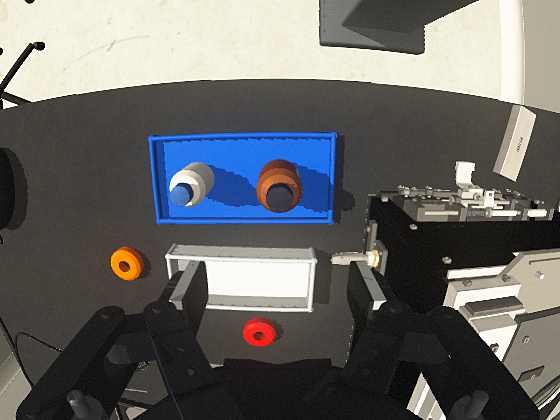

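>>> carry_out(moves=[[0.01,-0.03,0.3,0,0.6],[0.01,-0.03,0.7,0,0.6],[0.01,-0.03,1,0,0.6],[0.01,-0.03,1,0,0.6],[0.01,-0.03,1,0,0.6],[0.01,-0.03,1,0,0.6]])

```text
clock: 36.55
eef_pos: [0.4555, -0.3118, 0.1225]
tool_rot: [0.706, 0.709, 0.001, 0.003]
ft_force: [0.3, -0.4, -0.7]
grip_width: 0.0682
```

>>> carry_out(moves=[[0,0,0.2,0,0.6],[0,0,0.4,0,0.6],[0,0,0.54,0,0.6],[0,0,0.54,0,0.6],[0,0,0.54,0,0.6],[0,0,0.54,0,0.6],[0,0,0.54,0,0.6]])

```text
clock: 37.25
eef_pos: [0.4546, -0.3112, 0.067]
tool_rot: [0.706, 0.709, 0.0, 0.001]
ft_force: [-1.0, -0.3, -0.1]
grip_width: 0.0688
```

>>> carry_out(moves=[[0,0,0,0,-1],[0,0,0,0,-1],[0,0,0,0,-1],[0,0,0,0,-1],[0,0,0,0,-1],[0,0,0,0,-1],[0,0,0,0,-1],[0,0,0,0,-1]])

```text
clock: 38.05
eef_pos: [0.4541, -0.3108, 0.0663]
tool_rot: [0.706, 0.709, 0.0, 0.001]
ft_force: [-0.0, 0.7, 5.4]
grip_width: 0.0407
```

>>> carry_out(moves=[[0,0,-0.1,0,-1],[0,0,-0.3,0,-1],[0,0,-0.6,0,-1],[0,0,-0.9,0,-1],[0,0,-1,0,-1],[0,0.15,-1,0,-1],[0,0.4,-1,0,-1],[0,0.7,-1,0,-1],[0,0.9,-1,0,-1],[0,1,-1,0,-1],[0,1,-1,0,-1],[0,1,-1,0,-1],[0,1,-1,0,-1]])

```text
clock: 39.35
eef_pos: [0.5524, -0.3102, 0.1652]
tool_rot: [0.706, 0.708, -0.0, -0.001]
ft_force: [0.1, 0.6, -2.0]
grip_width: 0.0407
```

>>> carry_out(moves=[[0.02,0.1,0,0,-1],[0.04,0.19,0,0,-1],[0.04,0.19,0.1,0,-1],[0.04,0.19,0.3,0,-1],[0.04,0.19,0.55,0,-1],[0.04,0.19,0.8,0,-1],[0.04,0.19,0.9,0,-1],[0.04,0.19,0.93,0,-1],[0.04,0.19,0.93,0,-1],[0.04,0.19,0.93,0,-1],[0.04,0.19,0.93,0,-1],[0.04,0.19,0.93,0,-1]])

```text
clock: 40.55
eef_pos: [0.5733, -0.3065, 0.0738]
tool_rot: [0.706, 0.709, 0.0, 0.001]
ft_force: [0.3, -0.1, -2.9]
grip_width: 0.0405
```

```bash
python3 - <<'E'
from h import *
o,m,im=snap('k2'); imaging.camera('top'); imaging.camera('top'); print(bot.get_obs()['eef_pos'])
E
```

```text
40.55 [ 0.5733 -0.3065  0.0738] [7.057e-01 7.085e-01 3.000e-04 1.100e-03] [ 0.27 -0.09 -2.9 ] 0.040518687579280524
[ 0.57283987 -0.30623839  0.07306485]
```

View pics/k2.png

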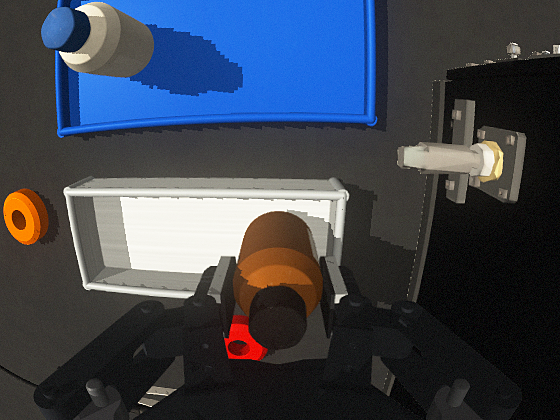

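Settled at (0.5728, −0.3062), which is on target. I'll lower it about 7 mm.

>>> carry_out(moves=[[0,0,0.02,0,-1],[0,0,0.04,0,-1],[0,0,0.06,0,-1],[0,0,0.07,0,-1],[0,0,0.07,0,-1],[0,0,0.07,0,-1]])

```text
clock: 41.3
eef_pos: [0.5726, -0.306, 0.0663]
tool_rot: [0.706, 0.709, 0.0, 0.0]
ft_force: [-2.8, 1.8, 6.2]
grip_width: 0.0404
```

>>> carry_out(moves=[[0,0,0,0,0.2],[0,0,0,0,0.4],[0,0,0,0,0.6],[0,0,0,0,0.6],[0,0,0,0,0.6],[0,0,-0.2,0,0.6],[0,0,-0.5,0,0.6],[0,0,-0.8,0,0.6],[0,0,-1,0,0.6],[0,0,-1,0,0.6],[-0.2,-0.4,-1,0,0.6],[-0.6,-0.8,-1,0,0.6],[-0.9,-1,-1,0,0.6],[-0.91,-1,-1,0,0.6],[-0.91,-1,-1,0,0.6],[-0.91,-1,-1,0,0.6]])

```text
clock: 42.9
eef_pos: [0.4732, -0.3967, 0.1646]
tool_rot: [0.705, 0.709, 0.0, -0.001]
ft_force: [0.1, -0.2, -1.2]
grip_width: 0.0683
```

>>> carry_out(moves=[[0,-0.18,0,0,0.6],[0,-0.18,0.3,0,0.6],[0,-0.18,0.6,0,0.6],[0,-0.18,0.6,0,0.6],[0,-0.18,0.6,0,0.6],[0,-0.18,0.6,0,0.6]])

```text
clock: 43.5
eef_pos: [0.4565, -0.3977, 0.1071]
tool_rot: [0.705, 0.709, 0.0, 0.001]
ft_force: [-0.3, -0.4, 0.9]
grip_width: 0.0681
```

```bash
python3 - <<'E'
from h import *
o,m,im=snap('k3'); print(bot.get_obs()['eef_pos'])
E
```

```text
43.5 [ 0.4565 -0.3977  0.1071] [7.052e-01 7.090e-01 1.000e-04 1.300e-03] [-0.26 -0.39  0.92] 0.0681002567185466
[ 0.4565009  -0.39802626  0.10738299]
```

View pics/k3.png

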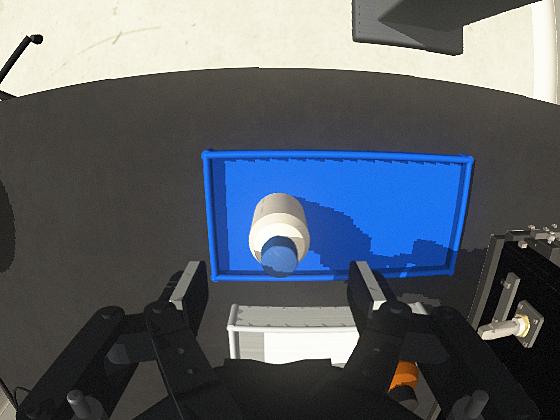

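>>> carry_out(moves=[[0.005,-0.015,0.2,0,0.6],[0.005,-0.015,0.4,0,0.6],[0.005,-0.015,0.44,0,0.6],[0.005,-0.015,0.44,0,0.6],[0.005,-0.015,0.44,0,0.6],[0.005,-0.015,0.44,0,0.6],[0.005,-0.015,0.44,0,0.6]])

```text
clock: 44.25
eef_pos: [0.4541, -0.3976, 0.0626]
tool_rot: [0.706, 0.709, 0.0, 0.001]
ft_force: [0.0, -0.9, 0.2]
grip_width: 0.0682
```

>>> carry_out(moves=[[0,0,0,0,-1],[0,0,0,0,-1],[0,0,0,0,-1],[0,0,0,0,-1],[0,0,0,0,-1],[0,0,0,0,-1],[0,0,0,0,-1],[0,0,0,0,-1],[0,0,0,0,-1]])

```text
clock: 45.15
eef_pos: [0.4538, -0.3973, 0.062]
tool_rot: [0.706, 0.709, 0.0, 0.0]
ft_force: [0.4, 0.5, 5.5]
grip_width: 0.0344
```

>>> carry_out(moves=[[0,0,-0.1,0,-1],[0,0,-0.3,0,-1],[0,0,-0.6,0,-1],[0,0,-0.9,0,-1],[0,0,-1,0,-1],[0,0.15,-1,0,-1],[0,0.4,-1,0,-1],[0,0.7,-1,0,-1],[0,0.9,-1,0,-1],[0,1,-1,0,-1],[0,1,-1,0,-1],[0,1,-1,0,-1],[0,1,-1,0,-1]])

```text
clock: 46.45
eef_pos: [0.5524, -0.3966, 0.1608]
tool_rot: [0.706, 0.708, -0.0, -0.001]
ft_force: [-0.6, 0.2, -1.3]
grip_width: 0.0342
```

>>> carry_out(moves=[[-0.02,0.08,0,0,-1],[-0.04,0.15,0,0,-1],[-0.04,0.15,0.1,0,-1],[-0.04,0.15,0.3,0,-1],[-0.04,0.15,0.55,0,-1],[-0.04,0.15,0.8,0,-1],[-0.04,0.15,0.9,0,-1],[-0.04,0.15,0.93,0,-1],[-0.04,0.15,0.93,0,-1],[-0.04,0.15,0.93,0,-1],[-0.04,0.15,0.93,0,-1],[-0.04,0.15,0.93,0,-1],[-0.04,0.15,0.93,0,-1]])

```text
clock: 47.75
eef_pos: [0.5688, -0.4009, 0.0693]
tool_rot: [0.706, 0.709, 0.0, 0.001]
ft_force: [0.2, -0.9, -1.0]
grip_width: 0.0343
```

```bash
python3 - <<'E'
from h import *
o,m,im=snap('k4'); imaging.camera('top'); print(bot.get_obs()['eef_pos'])
E
```

```text
47.75 [ 0.5688 -0.4009  0.0693] [7.057e-01 7.086e-01 1.000e-04 6.000e-04] [ 0.18 -0.87 -1.  ] 0.034271465244553885
[ 0.56862456 -0.40071481  0.06892607]
```

View pics/k4.png

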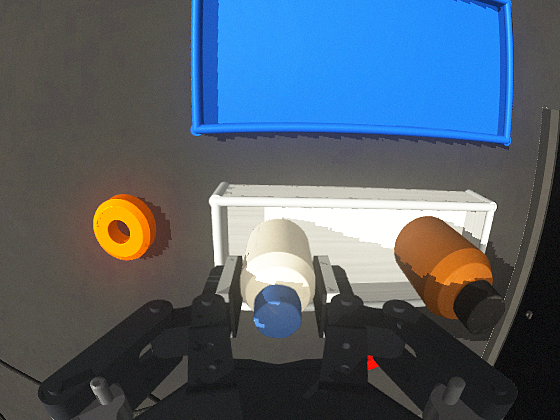

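>>> carry_out(moves=[[0.001,0.003,0.02,0,-1],[0.001,0.003,0.04,0,-1],[0.001,0.003,0.06,0,-1],[0.001,0.003,0.07,0,-1],[0.001,0.003,0.07,0,-1],[0.001,0.003,0.07,0,-1]])

```text
clock: 48.45
eef_pos: [0.5688, -0.4004, 0.0621]
tool_rot: [0.706, 0.709, 0.0, 0.0]
ft_force: [-1.3, 1.5, 3.3]
grip_width: 0.0342
```

Contact at the original height. I'll release, rise and look.

>>> carry_out(moves=[[0,0,0,0,0.2],[0,0,0,0,0.4],[0,0,0,0,0.6],[0,0,0,0,0.6],[0,0,0,0,0.6],[0,0,-0.2,0,0.6],[0,0,-0.5,0,0.6],[0,0,-0.8,0,0.6],[0,0,-1,0,0.6],[0,0,-1,0,0.6]])

```text
clock: 49.45
eef_pos: [0.5707, -0.4019, 0.166]
tool_rot: [0.706, 0.709, 0.001, 0.004]
ft_force: [0.3, -0.3, -0.8]
grip_width: 0.0686
```

>>> carry_out(moves=[[0.2,-0.1,-0.4,0,0.6],[0.4,-0.2,-0.8,0,0.6],[0.4,-0.2,-1,0,0.6],[0.4,-0.2,-1,0,0.6],[0.4,-0.2,-1,0,0.6],[0.4,-0.2,-1,0,0.6]])

```text
clock: 50.05
eef_pos: [0.5479, -0.3604, 0.2587]
tool_rot: [0.706, 0.708, -0.0, -0.002]
ft_force: [0.2, -0.6, -0.2]
grip_width: 0.0683
```

```bash
python3 - <<'E'
from h import *
o,m,im=snap('k5'); print(bot.get_obs()['eef_pos'])
t=imaging.camera('top')[:,:,::-1]; cv2.imwrite('pics/k_top.png',t)
a=cv2.imread('pics/a_top.png'); 
A=np.hstack([cv2.resize(a[165:265,325:450],None,fx=3,fy=3),cv2.resize(t[165:265,325:450],None,fx=3,fy=3)])
B=np.hstack([cv2.resize(a[165:265,90:215],None,fx=3,fy=3),cv2.resize(t[165:265,90:215],None,fx=3,fy=3)])
cv2.imwrite('pics/k_cmp.png',np.vstack([A,B]))
E
```

```text
50.05 [ 0.5479 -0.3604  0.2587] [ 7.057e-01  7.085e-01 -5.000e-04 -2.100e-03] [ 0.17 -0.57 -0.2 ] 0.06825560988436649
[ 0.5478608  -0.36037762  0.25862978]
```

View pics/k5.png

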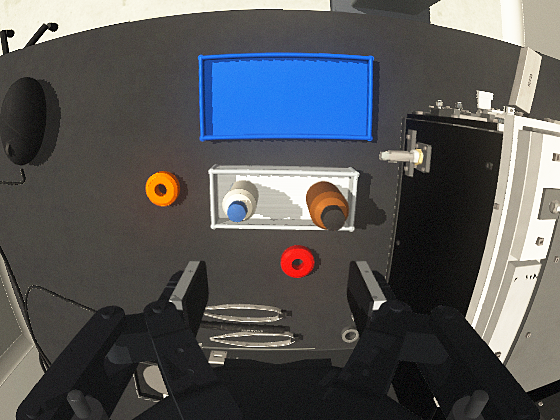

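View pics/k_cmp.png

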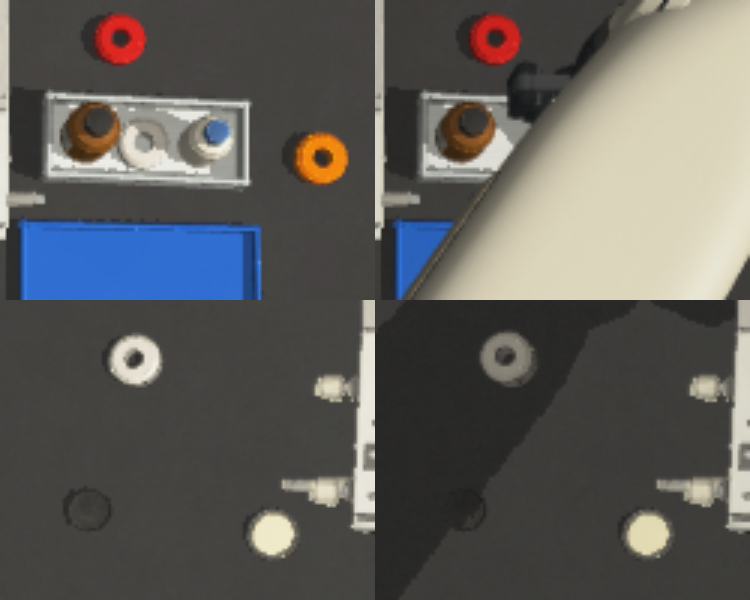

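>>> carry_out(moves=[[0,-0.4,-0.4,0,0.6],[0,-0.8,-0.6,0,0.6],[0,-1,-0.6,0,0.6],[0,-1,-0.6,0,0.6]])

```text
clock: 50.55
eef_pos: [0.4463, -0.3615, 0.3224]
tool_rot: [0.707, 0.708, -0.0, 0.0]
ft_force: [-0.1, -0.4, -0.2]
grip_width: 0.0685
```

>>> carry_out(moves=[[0.4,0,0,0,0.6],[0.8,0,0,0,0.6],[1,0,0,0,0.6],[1,0,0,0,0.6]])

```text
clock: 50.95
eef_pos: [0.4487, -0.2585, 0.3205]
tool_rot: [0.704, 0.71, 0.0, -0.001]
ft_force: [-0.9, -0.5, 0.5]
grip_width: 0.0682
```

>>> carry_out(moves=[[0.4,0,0,0,0.6],[0.8,0,0,0,0.6],[1,0,0,0,0.6],[1,0,0,0,0.6],[1,0,0,0,0.6]])

```text
clock: 51.45
eef_pos: [0.4484, -0.1614, 0.3208]
tool_rot: [0.705, 0.709, -0.0, -0.0]
ft_force: [-1.2, -0.3, 0.3]
grip_width: 0.0678
```

```bash
python3 - <<'E'
from h import *
t=imaging.camera('top')[:,:,::-1].copy(); cv2.imwrite('pics/l_top.png',t)
s=imaging.camera('scene')[:,:,::-1].copy(); cv2.imwrite('pics/l_scene.png',s)
a=cv2.imread('pics/a_top.png'); s0=cv2.imread('pics/a_scene.png')
def cen(im,f,r):
    h=cv2.cvtColor(im,cv2.COLOR_BGR2HSV)[r[0]:r[1],r[2]:r[3]]; q=f(h[...,0].astype(int),h[...,1],h[...,2]); y,x=np.nonzero(q); return (x.mean()+r[2]).round(2),(y.mean()+r[0]).round(2),len(x)
br=lambda H,S,V:(H<20)&(S>110)&(V>40); bl=lambda H,S,V:(H>100)&(H<125)&(S>90)
for nm,f,r in (('brown',br,(195,225,340,372)),('blue',bl,(200,222,385,405)),('ring',lambda H,S,V:V>80,(170,200,118,152)),('filter',lambda H,S,V:V>120,(230,255,168,194))): print(nm,cen(a,f,r),cen(t,f,r))
for nm,f,r in (('brown',br,(220,250,315,345)),('blue',bl,(230,250,340,360))): print('scene',nm,cen(s0,f,r),cen(s,f,r))
A=np.hstack([cv2.resize(a[165:265,325:450],None,fx=3,fy=3),cv2.resize(t[165:265,325:450],None,fx=3,fy=3)])
B=np.hstack([cv2.resize(s0[215:290,290:390],None,fx=3.75,fy=3.75),cv2.resize(s[215:290,290:390],None,fx=3.75,fy=3.75)])
cv2.imwrite('pics/l_cmp.png',np.vstack([A,B]))
E
```

```text
brown (np.float64(354.78), np.float64(209.34), 193) (np.float64(362.0), np.float64(209.22), 32)
blue (np.float64(396.74), np.float64(208.38), 47) (np.float64(396.82), np.float64(208.27), 45)
ring (np.float64(134.8), np.float64(184.74), 242) (np.float64(133.86), np.float64(183.59), 221)
filter (np.float64(180.73), np.float64(242.54), 170) (np.float64(180.63), np.float64(242.41), 161)
scene brown (np.float64(329.73), np.float64(233.99), 211) (np.float64(329.86), np.float64(234.18), 215)
scene blue (np.float64(349.71), np.float64(240.5), 14) (np.float64(349.85), np.float64(240.54), 13)
```

View pics/l_cmp.png

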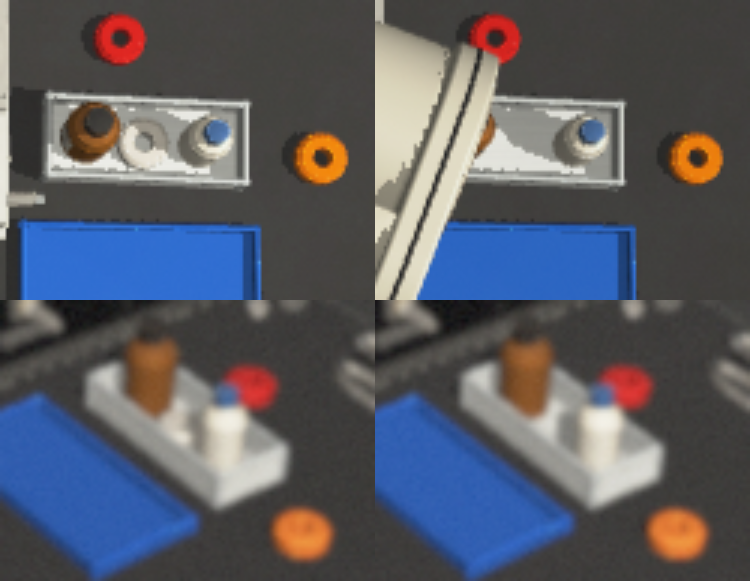

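```bash
python3 -c "
from h import *
print(order.job_done()); print(bot.get_obs()['clock'])"
```

```text
the job is handed in; nothing more can be done
None
the job is handed in; nothing more can be done
```

I finished the job in the order asked and handed it in at about 51.6 s of the 122 s allowed. Both bottles went onto the blue tray, then the spare ring went onto the matching ring, then each bottle went back to its own spot in the trough.

**Bottles:** in before-and-after pictures, the white bottle sits within about 0.2 px of its starting position in both the top and scene views. The brown bottle matches within about 0.25 px in the scene view. In the last top view the arm partly hid the brown bottle, so that reading (362 px against 355 px) means nothing. An earlier top picture, by eye, showed it in its old place. Both stand upright.

**Rings:** close wrist views after release show the spare ring lying flat on the matching ring, centred to about 1 mm. The tool stopped about 0.9 mm short of the aimed centre. The matching ring was measured at (0.6228, 0.2376) by the wrist camera, about 2 mm in y from the coarser top-view value, and I used the wrist value.

**Everything else:** the filter moved less than 0.2 px, and the cap and the red and orange look-alikes show no visible change. The highest force I read was about 11 N, when the open fingertips touched the trough floor before the ring grasp; I raised the arm before closing.

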